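# Find the lid that snaps onto the nut tub and stow the tub in the dust bay

## Robot

A 6-joint arm with a two-finger parallel gripper is mounted at the origin on the work surface. World frame = base frame: x ahead of the robot, y to its left, z up, the work surface at z = 0. Lengths are in mm, angles in rad, forces in N, time in s.
With the tool pointing down it reaches from about 350 to 975 mm from the base axis. Payload 7.1 kg.
Tool frame: the origin (TCP) lies at the very end of the fingers, on their centre line; the grasp point (between the pads) lies 19 mm behind it; z points along the fingers, y is the direction in which the jaws open and shut (so a half turn about z gives the same grasp; the last joint's range is limited). The gripper opens to 88 mm and grips with 3 to 60 N. Pads are 20 mm wide; open, the fingers measure 115 mm over their backs; the gripper's body (75 mm by 178 mm) begins 61 mm behind the grasp point.
Start: joints at [-1.355, 0.423, 1.63, -0, 1.089, -0.019], TCP at [145.425, -607.829, 198.475] pointing down, gripper open.
Joint ranges: [-3, 3], [-0.9, 2.11], [0.09, 2.58], [-1.31, 4.45], [0.11, 2.69], [-2.54, 2.54]. Speed limits (rad/s): [2.39, 2.39, 3.01, 3.14, 3.14, 3.14].

## Interface

Orientations are given as a rotation vector (axis times angle).
In Python, from workcell import * gives the robot as it stands.
- The arm moves only by the tool play_rows, never from a script. Its argument "plan" is text: rows parted by semicolons, each of 7 numbers parted by spaces: the finger opening in cm, from 0 to 8.78, then the shift along the tool's x, y, z in cm, then the turn, a rotation vector about the tool's x, y, z in degrees. A call has 1 to 20 rows; each row shifts and turns the commanded pose from where the row before left it, along the tool's axes as they then stand; what a row does not reach is not made up. A row lasts 1/8 s, in which the tool goes at most 62.5 mm and 10.7 degrees, less where a joint would pass 70% of its speed; a pose out of reach is approached as far as the arm can. A call is refused whole if a number of a shift passes 6.25 or a number of a turn 10.7, either way. A call with a gripper value outside its range is refused whole. The fingers move at their own pace and stop on an object; the grip force is fixed at half the most. Time passes only in rows, so rows that do not move let the fingers close. It gives the time, the measured TCP pose, the force and the opening at its end, in the units of the state.
- get_obs(): the state, without advancing time (a new reading comes with each control period).
- get_image(name): name is "scene" or "top"; returns a dict with "pixels" (400x640x3 uint8, red, green, blue), "range_z" (400x640 float32, mm along the optical axis (not along the pixel's ray), 0 where there is no reading), "fx", "fy", "cx", "cy" (pixels), "eye" and "attitude" of the camera in the world. Camera axes: x right, y down, z forward; pixel columns grow to the right and rows downward; lengths in mm; the calibration is good to about 2 mm. A picture is of the moment at which its call begins.
- close_job(): hands the job in, once; it reports no verdict.
The state is a dict: "t": time; "qpos": joint angles; "qvel": joint speeds; "joint_torque": joint torques, N m; "ee_pos": TCP position; "orientation": TCP orientation; "ft_force": force on the tool from outside, world axes, zero at the start; "moment": the same for the moment, N m; "width": finger opening in mm.
Only numpy, scipy, OpenCV 4.12 (cv2) and the standard library are available. Lean on these libraries where they do the work, as an engineer would, in place of code of your own. Each camera call takes 0.05 s, during which the arm holds its last target. There are 200 camera calls.

## Task

One of the three tubs of nuts stands on the taped square: find out by trying which of the three lids on the sloping rack fits it, press that lid down until it has snapped fully home all round, and put any lid that does not fit back on the rack, lying flat on its slope. Then push the closed tub, upright, through the sprung flaps into the dust bay, far enough in for both flaps to close again behind it. Leave the two other tubs and the loose odds and ends on the bench where they are.

Things in the scene. Friction and masses are not known exactly. Their poses are not given: they have to be found in the camera images.
- lid_1_grip (a point): One of three loose white lids, the same outside: 76 x 68 mm, 22 mm high (3 mm panel over a 19 mm skirt), on top a straight grip rib 46 mm long (x), 12 wide (y), 20 high; 45 g. Undersides differ; one lid fits the tub, which one changes. This point: over the lid's centre, half-way up the rib, 10 mm above the panel. x along rib and 76 mm side, z out of the top. Lid x goes along tub x, either way round.
- lid_2_grip (a point): One of three loose white lids, the same outside: 76 x 68 mm, 22 mm high (3 mm panel over a 19 mm skirt), on top a straight grip rib 46 mm long (x), 12 wide (y), 20 high; 45 g. Undersides differ; one lid fits the tub, which one changes. This point: over the lid's centre, half-way up the rib, 10 mm above the panel. x along rib and 76 mm side, z out of the top. Lid x goes along tub x, either way round.
- lid_3_grip (a point): One of three loose white lids, the same outside: 76 x 68 mm, 22 mm high (3 mm panel over a 19 mm skirt), on top a straight grip rib 46 mm long (x), 12 wide (y), 20 high; 45 g. Undersides differ; one lid fits the tub, which one changes. This point: over the lid's centre, half-way up the rib, 10 mm above the panel. x along rib and 76 mm side, z out of the top. Lid x goes along tub x, either way round.
- lid_1_seat (a point): Same lid: centre of its panel's underside, 13 mm below the rib point; lies on the tub's rim point when home. A fitting lid slides over the rim (side play 1 mm) until 11 mm short of home, where the snap beads resist, and snaps home under 10 to 15 N straight down. A wrong lid stops 18 to 19 mm short, its skirt on the rim, however hard it is pressed.
- lid_2_seat (a point): Same lid: centre of its panel's underside, 13 mm below the rib point; lies on the tub's rim point when home. A fitting lid slides over the rim (side play 1 mm) until 11 mm short of home, where the snap beads resist, and snaps home under 10 to 15 N straight down. A wrong lid stops 18 to 19 mm short, its skirt on the rim, however hard it is pressed.
- lid_3_seat (a point): Same lid: centre of its panel's underside, 13 mm below the rib point; lies on the tub's rim point when home. A fitting lid slides over the rim (side play 1 mm) until 11 mm short of home, where the snap beads resist, and snaps home under 10 to 15 N straight down. A wrong lid stops 18 to 19 mm short, its skirt on the rim, however hard it is pressed.
- tub_a_mid (a point): One of three loose open red plastic tubs of hex nuts, 50 mm high, 68 x 44 mm (x by y), straight walls 3.5 mm thick, rounded rim, 0.2 to 0.4 kg. Which tub stands on the taped square changes. Each y wall has a sprung snap bead 11 mm below the rim, standing out 2.5 mm. This point: tub centre, half-way up (25 mm). z up.
- tub_b_mid (a point): One of three loose open red plastic tubs of hex nuts, 50 mm high, 62 x 50 mm (x by y), straight walls 3.5 mm thick, rounded rim, 0.2 to 0.4 kg. Which tub stands on the taped square changes. Each y wall has a sprung snap bead 11 mm below the rim, standing out 2.5 mm. This point: tub centre, half-way up (25 mm). z up.
- tub_c_mid (a point): One of three loose open red plastic tubs of hex nuts, 50 mm high, 56 x 56 mm (x by y), straight walls 3.5 mm thick, rounded rim, 0.2 to 0.4 kg. Which tub stands on the taped square changes. Each y wall has a sprung snap bead 11 mm below the rim, standing out 2.5 mm. This point: tub centre, half-way up (25 mm). z up.
- tub_a_rim (a point): Same tub: centre of its mouth, level with the top of the rim. Axes as the tub's.
- tub_b_rim (a point): Same tub: centre of its mouth, level with the top of the rim. Axes as the tub's.
- tub_c_rim (a point): Same tub: centre of its mouth, level with the top of the rim. Axes as the tub's.
- rack_mid (a point): Fixed grey steel lid rack: face 262 mm wide (y), 104 mm long, sloping 35 degrees, low edge towards the robot (-x) with a 12 mm lip; low fins (10 mm) part it into 3 lanes, 86.5 mm apart. Lids lie on it top up, foot against the lip (to which they slide), ribs up the slope. This point: middle of the face, 42 mm above the bench; x level, to the high edge; z up.
- spot_mid (a point): Centre of a square of black tape stuck flat on the bench, 100 mm a side, before the bay's doorway. The tub to be closed stands in it.
- bay_door (a point): Fixed dust bay on the bench: grey steel frame, clear panels, 230 mm wide, 195 high, 200 deep. This point: middle of its doorway, at bench level, in the flaps' plane. x into the bay, y left, z up. Doorway 152 mm wide, 172 high, no sill: the bench runs on inside. Its frame stands 9 mm before the flaps' plane. A closed tub is clear of the flaps' swing with its centre about 105 mm in.
- flap_l (a joint): Left (+y) of the two upright metal flaps that close the doorway, hinged along its jamb like a saloon door: 73 mm wide, from 8 to 164 mm above the bench, meeting its fellow in the middle. 0 shut, grows to 1.5 rad swinging into the bay, down to -1.5 outward; a light spring brings it back to 0 from either side (about 1 N at its free edge when wide open).
- flap_r (a joint): Right (-y) of the two upright metal flaps that close the doorway, hinged along its jamb like a saloon door: 73 mm wide, from 8 to 164 mm above the bench, meeting its fellow in the middle. 0 shut, grows to 1.5 rad swinging into the bay, down to -1.5 outward; a light spring brings it back to 0 from either side (about 1 N at its free edge when wide open).
- oiler: White plastic oil bottle, 48 mm across, 150 mm high; loose bystander, to be left alone. Origin at its underside.
- spanner: Steel spanner, 160 mm long, lying flat; loose bystander, to be left alone. Origin at its underside.
- bolt: Steel hex bolt, 85 mm long, lying; loose bystander, to be left alone. Origin at its underside.
- washer: Steel washer, 44 mm across, 5 mm thick, lying flat; loose bystander, to be left alone. Origin at its underside.
- torch: Black torch standing on its tail, 36 mm across, 125 mm high; loose bystander, to be left alone. Origin at its underside.
Mind the look-alikes: they are no part of the job. What is shaped like the part that bears tub_a_mid but purple is not meant.

How it is judged (in metres and radians):
On the way, in this order (a step that is already met when the one before it is completed fails the run):
1. a lid is fully home on the tub, which still stands upright before the flaps (((((distance between lid_1_seat and tub_a_rim below 0.004 m and angle between the z axis of lid_1_seat and the z axis of tub_a_rim, either way round below 0.08 rad) or (distance between lid_2_seat and tub_a_rim below 0.004 m and angle between the z axis of lid_2_seat and the z axis of tub_a_rim, either way round below 0.08 rad) or (distance between lid_3_seat and tub_a_rim below 0.004 m and angle between the z axis of lid_3_seat and the z axis of tub_a_rim, either way round below 0.08 rad)) and x of tub_a_mid in the frame of bay_door below -0.02 m and angle between tub_a_mid's own z axis and vertical below 0.1 rad) or (((distance between lid_1_seat and tub_b_rim below 0.004 m and angle between the z axis of lid_1_seat and the z axis of tub_b_rim, either way round below 0.08 rad) or (distance between lid_2_seat and tub_b_rim below 0.004 m and angle between the z axis of lid_2_seat and the z axis of tub_b_rim, either way round below 0.08 rad) or (distance between lid_3_seat and tub_b_rim below 0.004 m and angle between the z axis of lid_3_seat and the z axis of tub_b_rim, either way round below 0.08 rad)) and x of tub_b_mid in the frame of bay_door below -0.02 m and angle between tub_b_mid's own z axis and vertical below 0.1 rad) or (((distance between lid_1_seat and tub_c_rim below 0.004 m and angle between the z axis of lid_1_seat and the z axis of tub_c_rim, either way round below 0.08 rad) or (distance between lid_2_seat and tub_c_rim below 0.004 m and angle between the z axis of lid_2_seat and the z axis of tub_c_rim, either way round below 0.08 rad) or (distance between lid_3_seat and tub_c_rim below 0.004 m and angle between the z axis of lid_3_seat and the z axis of tub_c_rim, either way round below 0.08 rad)) and x of tub_c_mid in the frame of bay_door below -0.02 m and angle between tub_c_mid's own z axis and vertical below 0.1 rad))), for 0.2 s.
2. the tub passes through the doorway, holding a flap open (value of joint any of flap_l, flap_r above 0.4 rad and horizontal distance between any of tub_a_mid, tub_b_mid, tub_c_mid and bay_door below 0.04 m), for 0.05 s.
At the end, for the whole second after the job is handed in: The taped square's tub stands upright (0.1 rad) in the bay, centre 50 mm or more past the flaps, a lid home on it (seat point within 4 mm of rim point, parallel within 0.08 rad); both flaps shut (within 0.1 rad); the other two lids lie on the rack's slope; the other tubs and odds and ends unmoved ((((x of tub_a_mid in the frame of bay_door between 0.05 and 0.17 m and y of tub_a_mid in the frame of bay_door between -0.08 and 0.08 m and angle between tub_a_mid's own z axis and vertical below 0.1 rad) and ((distance between lid_1_seat and tub_a_rim below 0.004 m and angle between the z axis of lid_1_seat and the z axis of tub_a_rim, either way round below 0.08 rad) or (distance between lid_2_seat and tub_a_rim below 0.004 m and angle between the z axis of lid_2_seat and the z axis of tub_a_rim, either way round below 0.08 rad) or (distance between lid_3_seat and tub_a_rim below 0.004 m and angle between the z axis of lid_3_seat and the z axis of tub_a_rim, either way round below 0.08 rad)) and z of tub_a_mid in the frame of bay_door below 0.03 m) or ((x of tub_b_mid in the frame of bay_door between 0.05 and 0.17 m and y of tub_b_mid in the frame of bay_door between -0.08 and 0.08 m and angle between tub_b_mid's own z axis and vertical below 0.1 rad) and ((distance between lid_1_seat and tub_b_rim below 0.004 m and angle between the z axis of lid_1_seat and the z axis of tub_b_rim, either way round below 0.08 rad) or (distance between lid_2_seat and tub_b_rim below 0.004 m and angle between the z axis of lid_2_seat and the z axis of tub_b_rim, either way round below 0.08 rad) or (distance between lid_3_seat and tub_b_rim below 0.004 m and angle between the z axis of lid_3_seat and the z axis of tub_b_rim, either way round below 0.08 rad)) and z of tub_b_mid in the frame of bay_door below 0.03 m) or ((x of tub_c_mid in the frame of bay_door between 0.05 and 0.17 m and y of tub_c_mid in the frame of bay_door between -0.08 and 0.08 m and angle between tub_c_mid's own z axis and vertical below 0.1 rad) and ((distance between lid_1_seat and tub_c_rim below 0.004 m and angle between the z axis of lid_1_seat and the z axis of tub_c_rim, either way round below 0.08 rad) or (distance between lid_2_seat and tub_c_rim below 0.004 m and angle between the z axis of lid_2_seat and the z axis of tub_c_rim, either way round below 0.08 rad) or (distance between lid_3_seat and tub_c_rim below 0.004 m and angle between the z axis of lid_3_seat and the z axis of tub_c_rim, either way round below 0.08 rad)) and z of tub_c_mid in the frame of bay_door below 0.03 m)) and value of joint flap_l between -0.1 and 0.1 rad and value of joint flap_r between -0.1 and 0.1 rad and (((x of lid_1_seat in the frame of rack_mid between -0.06 and 0.05 m and y of lid_1_seat in the frame of rack_mid between -0.13 and 0.13 m and z of lid_1_seat in the frame of rack_mid below 0.045 m and angle between lid_1_seat's own z axis and vertical between 0.4 and 0.85 rad) and (x of lid_2_seat in the frame of rack_mid between -0.06 and 0.05 m and y of lid_2_seat in the frame of rack_mid between -0.13 and 0.13 m and z of lid_2_seat in the frame of rack_mid below 0.045 m and angle between lid_2_seat's own z axis and vertical between 0.4 and 0.85 rad)) or ((x of lid_2_seat in the frame of rack_mid between -0.06 and 0.05 m and y of lid_2_seat in the frame of rack_mid between -0.13 and 0.13 m and z of lid_2_seat in the frame of rack_mid below 0.045 m and angle between lid_2_seat's own z axis and vertical between 0.4 and 0.85 rad) and (x of lid_3_seat in the frame of rack_mid between -0.06 and 0.05 m and y of lid_3_seat in the frame of rack_mid between -0.13 and 0.13 m and z of lid_3_seat in the frame of rack_mid below 0.045 m and angle between lid_3_seat's own z axis and vertical between 0.4 and 0.85 rad)) or ((x of lid_1_seat in the frame of rack_mid between -0.06 and 0.05 m and y of lid_1_seat in the frame of rack_mid between -0.13 and 0.13 m and z of lid_1_seat in the frame of rack_mid below 0.045 m and angle between lid_1_seat's own z axis and vertical between 0.4 and 0.85 rad) and (x of lid_3_seat in the frame of rack_mid between -0.06 and 0.05 m and y of lid_3_seat in the frame of rack_mid between -0.13 and 0.13 m and z of lid_3_seat in the frame of rack_mid below 0.045 m and angle between lid_3_seat's own z axis and vertical between 0.4 and 0.85 rad))) and not (horizontal distance between tub_a_mid and spot_mid below 0.07 m) and not (horizontal distance between tub_b_mid and spot_mid below 0.07 m) and not (horizontal distance between tub_c_mid and spot_mid below 0.07 m)); the robot touches nothing.
It fails at once if a second tub is moved by more than 30 mm (distance of each of tub_a_mid, tub_b_mid from where it was at the start of the episode above 0.03 m or distance of each of tub_b_mid, tub_c_mid from where it was at the start of the episode above 0.03 m or distance of each of tub_a_mid, tub_c_mid from where it was at the start of the episode above 0.03 m).
It fails at once if a tub of nuts is tipped by more than 0.5 rad (angle between any of tub_a_mid, tub_b_mid, tub_c_mid's own z axis and vertical above 0.5 rad).
It fails at once if a loose thing that is not part of the job is moved by more than 40 mm (distance of any of oiler, spanner, bolt, washer, torch from where it was at the start of the episode above 0.04 m).
It also fails if it takes over 72 s, if anything falls off the work surface, if the arm or the gripper's body presses on something with over 40 N, if the wrist force passes 120 N, or if a joint passes its speed limit or range.

## Working session

There is one attempt and no reset: what is moved stays moved. The work goes in short steps, Python scripts to look and compute and a tool call to move; the robot and the scene stay as the last step left them, time stands still between calls to the robot, and variables do not carry over. Pictures are saved under pics/ and viewed, about 8 in all and at most 12, crops included, and the job is handed in when it is done.

Besides the shell and the picture viewer there is one more tool, called after "Request:" as name(argument=value, ...) on one line, values as JSON. play_rows: Moves the arm, as the interface text tells. Its arguments: {"type":"object","properties":{"plan":{"type":"string"}},"required":["plan"]}

```bash
ls; mkdir -p pics
cat > h.py <<'E'
from workcell import *
import numpy as np, cv2
from scipy.spatial.transform import Rotation as R
np.set_printoptions(suppress=True,precision=2)
def snap(n):
    return get_image(n)
def save(d,fn,box=None,s=1):
    p=np.asarray(d["pixels"])[:,:,::-1]
    if box: p=p[box[1]:box[3],box[0]:box[2]]
    cv2.imwrite(fn,cv2.resize(p,None,fx=s,fy=s,interpolation=cv2.INTER_CUBIC))
def att(d):
    a=np.array(d["attitude"],float)
    return R.from_rotvec(a).as_matrix() if a.shape==(3,) else a
def cloud(d):
    z=np.asarray(d["range_z"],float); v,u=np.mgrid[:z.shape[0],:z.shape[1]]
    c=np.stack([(u-d["cx"])/d["fx"]*z,(v-d["cy"])/d["fy"]*z,z],-1)
    return c@att(d).T+np.array(d["eye"])
E
python3 - <<'E'
from h import *
o=get_obs();print(o)
for n in("scene","top"):
    d=snap(n);save(d,f"pics/{n}0.png",s=1.25);print(n,d["eye"],d["attitude"],d["fx"],d["cx"],d["cy"])
    np.savez(f"{n}0.npz",**d)
E
```

```text
pics
{'t': 0.0, 'qpos': array([-1.36,  0.42,  1.63,  0.  ,  1.09, -0.02]), 'qvel': array([-0., -0.,  0., -0.,  0., -0.]), 'joint_torque': array([ -0.  , -54.46, -27.37,   0.06,   0.02,  -0.  ]), 'ee_pos': array([ 145.3 , -607.28,  197.72]), 'orientation': array([-3.12, -0.37,  0.  ]), 'ft_force': array([-0.56, -0.19,  0.22]), 'moment': array([-0.01,  0.04,  0.01]), 'width': 87.56900801615312}
scene [ 465.16 1080.63  980.21] [-0.11  2.81 -1.3 ] 431.99859569289345 326.3098319502806 206.26542182451948
top [ 292.98   52.48 1315.78] [-2.15  2.1  -0.21] 482.9637147258395 329.10538689554846 200.33432517382255
```

View pics/scene0.png

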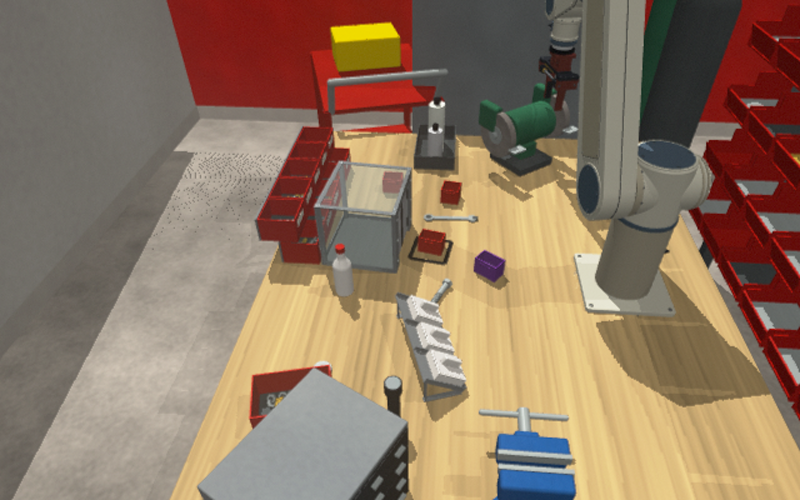

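View pics/top0.png

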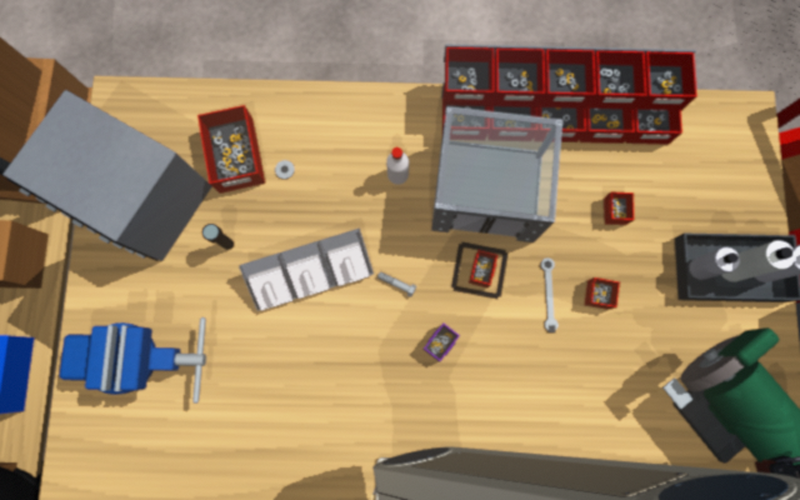

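The scene picture shows the bay, the taped square with a red tub at about (431,243), and the rack with three lids. In the top picture (1.25x):

- **Red tubs:** the wanted one at (484,268) on the tape, others at (620,207) and (603,293).
- **Look-alikes:** purple tub at (440,342), red bins at the back and left.
- **Lids:** (270,290), (308,272) and (347,258).
- **Choice:** the red tub on the tape. Next is a close crop to check it, and measurement.

Run:
```python
from h import *
d=dict(np.load("top0.npz"));s=dict(np.load("scene0.npz"))
save(d,"pics/crop1.png",(185,165,425,285),3.3)
for n,dd,boxes in(("top",d,{"spot":(365,195,405,235),"t2":(480,150,512,182),"t3":(465,218,500,250)}),("scene",s,{"spot":(325,180,362,208)})):
    P=cloud(dd);px=np.asarray(dd["pixels"]).astype(int)
    red=(px[...,0]>90)&(px[...,0]>2*px[...,1])&(px[...,0]>2*px[...,2])
    for k,b in boxes.items():
        m=np.zeros(red.shape,bool);m[b[1]:b[3],b[0]:b[2]]=1
        q=P[m&red]; zt=np.percentile(q[:,2],90); t=q[q[:,2]>zt-8]
        r=cv2.minAreaRect(t[:,:2].astype(np.float32)); print(n,k,len(t),"ztop",zt,"rect",r)
P=cloud(d);Z=P[...,2]
# lids: white ; per-lid plane
px=np.asarray(d["pixels"]).astype(int)
for u,v in[(216,232),(246,218),(278,206)]: print(P[v,u])
for name,u,v in[("bench",300,300),("bayfloor",395,140),("doorpostL",350,165),("doorpostR",440,190)]:print(name,P[v,u])
np.save("P.npy",P)
```

```text
top spot 92 ztop 51.65594812270342 rect ((504.016357421875, -108.06304931640625), (44.086822509765625, 67.79676055908203), 77.46635437011719)
top t2 103 ztop 51.38204408943011 rect ((646.2028198242188, -407.0802917480469), (51.782901763916016, 63.477256774902344), 88.09707641601562)
top t3 103 ztop 52.14583952411522 rect ((456.4999084472656, -361.92218017578125), (56.0829963684082, 56.384315490722656), 82.09125518798828)
scene spot 107 ztop 47.46433088169833 rect ((502.836181640625, 472.51422119140625), (69.3154296875, 1216.5816650390625), 0.28406381607055664)
[442.6  336.91  77.21]
[480.04 261.04  81.12]
[514.7  180.6   73.02]
bench [274.4  119.28   1.72]
bayfloor [ 660.95 -108.65  196.51]
doorpostL [596.16  -0.43 196.04]
doorpostR [ 582.69 -261.8    -0.08]
```

View pics/crop1.png

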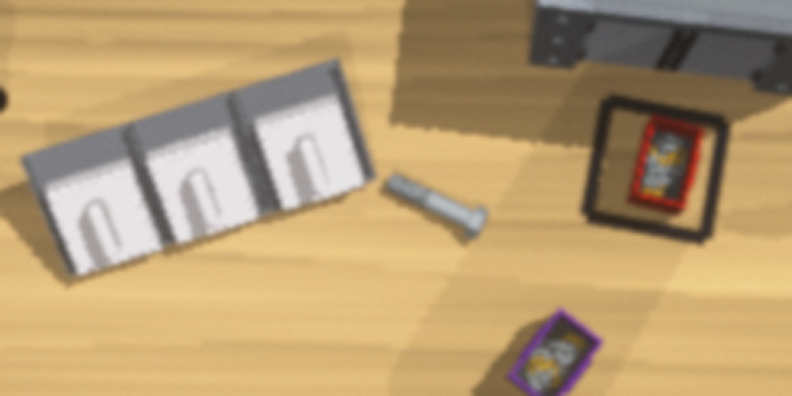

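The crop shows the spot tub at crop (665,163) inside the tape and elongated, so it is tub A (68x44, measured 44.1x67.8). The lids' ribs are at (100,230), (200,198) and (308,165). A bolt lies between the rack and the square at (435,205). Now I'll fit the lid planes, rack yaw and bay doorway from both views.

```bash
cat > fit.py <<'E'
from h import *
import sys
def lids(tag):
  for n in("top","scene"):
    d=dict(np.load(f"{n}{tag}.npz"));P=cloud(d);px=np.asarray(d["pixels"]).astype(int)
    reg=(P[...,0]>380)&(P[...,0]<580)&(P[...,1]>100)&(P[...,1]<400)&(P[...,2]>15)&(P[...,2]<130)
    q=P[reg]; c=px[reg]
    # plane of all panels (RANSAC-ish)
    best=0;rng=np.random.default_rng(0)
    for _ in range(600):
        a=q[rng.choice(len(q),3,0)];nn=np.cross(a[1]-a[0],a[2]-a[0]);l=np.linalg.norm(nn)
        if l<500: continue
        nn/=l; nn*=np.sign(nn[2])
        if not .75<nn[2]<.88: continue
        k=abs((q-a[0])@nn)<2
        if k.sum()>best: best=k.sum();K=k
    p0=q[K].mean(0);nn=np.linalg.svd(q[K]-p0,full_matrices=0)[2][2];nn*=np.sign(nn[2])
    h=(q-p0)@nn
    up=np.array([0,0,1])-nn*nn[2];up/=np.linalg.norm(up);yl=np.cross(nn,up)
    print(n,"N",len(q),best,"normal",nn,"tilt",np.degrees(np.arccos(nn[2])),"yaw up",np.degrees(np.arctan2(up[1],up[0])),"p0",p0)
    rib=(h>14)&(h<24); t=np.float32(q[rib])
    ab=np.c_[(t-p0)@up,(t-p0)@yl]
    # cluster along yl
    lab=np.round((ab[:,1]-np.median(ab[:,1]))/86.5)
    for L in np.unique(lab):
        g=ab[lab==L]
        if len(g)<6: continue
        r=cv2.minAreaRect(np.float32(g));cen=np.array(r[0]); w=p0+cen[0]*up+cen[1]*yl
        # panel extents of this lane
        pp=q[K];pab=np.c_[(pp-p0)@up,(pp-p0)@yl]; kk=abs(pab[:,1]-cen[1])<30
        print(" lid",len(g),"ribrect",r,"grip pt",w+10*nn,"panel up-mid",np.percentile(pab[kk,0],[1,99]),cen[0],"ylext",np.percentile(pab[abs(pab[:,1]-cen[1])<40,1],[1,99]),cen[1])
if __name__=="__main__": lids(sys.argv[1])
E
python3 fit.py 0
python3 - <<'E'
from h import *
d=dict(np.load("top0.npz"));P=cloud(d)
# scene tub check, bench at tape etc
s=dict(np.load("scene0.npz"));Q=cloud(s);px=np.asarray(s["pixels"]).astype(int)
red=(px[...,0]>px[...,1]*2)&(px[...,0]>60)
m=red&(abs(Q[...,0]-504)<60)&(abs(Q[...,1]+108)<60)&(Q[...,2]>44)&(Q[...,2]<60)
print("scene tub",cv2.minAreaRect(np.float32(Q[m][:,:2])),m.sum(),np.median(Q[m][:,2]))
# bay frame top z~195 in both
for n,C in(("top",P),("scene",Q)):
    k=(C[...,2]>185)&(C[...,2]<203)&(C[...,0]>540)&(C[...,0]<860)&(C[...,1]>-320)&(C[...,1]<60)
    print(n,"bay",k.sum(),cv2.minAreaRect(np.float32(C[k][:,:2])),np.median(C[k][:,2]))
# doorway flaps/frame in top view below top: front face
    k=(C[...,2]>20)&(C[...,2]<180)&(C[...,0]>540)&(C[...,0]<660)&(C[...,1]>-260)&(C[...,1]<60)
    f=C[k]; print(n,"front pts",len(f)); 
    if len(f)>50:
        A=np.c_[f[:,1],np.ones(len(f))];r=np.linalg.lstsq(A,f[:,0],rcond=None)[0];print(" slope deg",np.degrees(np.arctan(r[0])),r, np.std(f[:,0]-A@r))
# tape
px=np.asarray(d["pixels"]).astype(int);k=(px.sum(-1)<150)&(abs(P[...,2])<8)&(abs(P[...,0]-504)<85)&(abs(P[...,1]+108)<85)
print("tape",k.sum(),cv2.minAreaRect(np.float32(P[k][:,:2])))
E
```

```text
top N 3899 1065 normal [-0.54 -0.19  0.82] tilt 35.063041288335384 yaw up 18.898642003089808 p0 [474.29 263.23  54.14]
 lid 71 ribrect ((-0.43573570251464844, -88.86402130126953), (10.842411041259766, 47.070823669433594), 89.982666015625) grip pt [497.3  177.18  62.08] panel up-mid [-39.62  35.68] -0.43573570251464844 ylext [-121.86  -55.48] -88.86402130126953
 lid 73 ribrect ((-2.1868667602539062, 0.7046198844909668), (12.104180335998535, 46.854522705078125), 89.47069549560547) grip pt [466.93 261.46  61.07] panel up-mid [-39.31  35.54] -2.1868667602539062 ylext [-32.96  34.13] 0.7046198844909668
 lid 77 ribrect ((-1.6960468292236328, 83.16709899902344), (44.92295837402344, 12.490395545959473), 0.0031330997589975595) grip pt [440.6  339.61  61.35] panel up-mid [-39.72  35.71] -1.6960468292236328 ylext [ 49.86 116.7 ] 83.16709899902344
scene N 2350 620 normal [-0.55 -0.19  0.81] tilt 35.685067824887845 yaw up 18.61851849634592 p0 [473.85 281.82  55.29]
 lid 44 ribrect ((-4.960536956787109, -103.59896087646484), (43.09827423095703, 13.849079132080078), 2.2753865718841553) grip pt [497
[... 565 characters left out ...]
01.67] 67.62545776367188
scene tub ((505.0592956542969, -104.6905517578125), (50.99430847167969, 66.09642028808594), 78.37571716308594) 64 47.52399070805711
top bay 7882 ((686.6640625, -121.40008544921875), (231.02487182617188, 213.55224609375), 84.32086181640625) 194.4007422997172
top front pts 1234
 slope deg 6.3964000708328435 [  0.11 599.  ] 6.575546651702558
scene bay 2587 ((687.5357055664062, -118.10368347167969), (241.56765747070312, 212.88572692871094), 84.57069396972656) 192.67427867700053
scene front pts 1240
 slope deg 14.234446622359787 [  0.25 622.11] 18.2387625469346
tape 249 ((508.1341247558594, -102.25448608398438), (104.15019989013672, 106.91964721679688), 80.59270477294922)
```

```bash
cat >> h.py <<'E'
YUP=18.8
def Rt(yaw,tilt=0):
    "tool pointing down, tool x azimuth yaw; tilt: tool z leans towards +x_tool azimuth (rack pick: 35)"
    y,t=np.radians(yaw),np.radians(tilt)
    ux=np.array([np.cos(y),np.sin(y),0]);k=np.array([0,0,1.])
    z=-np.cos(t)*k+np.sin(t)*ux; x=np.cos(t)*ux+np.sin(t)*k
    return np.c_[x,np.cross(z,x),z]
def seg(cur,tgt,g,nr,nt,first="rot"):
    "cur,tgt=(pos,R); prints repeated rows"
    p,M=cur;q,N=tgt
    rv=np.degrees(R.from_matrix(M.T@N).as_rotvec())
    out=[]
    def rot():
        if nr: out.append((nr,f"{g} 0 0 0 "+" ".join(f"{a/nr:.2f}" for a in rv)))
    def tr(F):
        if nt: out.append((nt,f"{g} "+" ".join(f"{a/10/nt:.2f}" for a in F.T@(q-p))+" 0 0 0"))
    if first=="rot": rot();tr(N if nr else M)
    else: tr(M);rot()
    for n,r in out: print(f"{n} x  {r}")
    return tgt
def cur():
    o=get_obs();return np.array(o["ee_pos"]),R.from_rotvec(o["orientation"]).as_matrix()
LID={"A":np.array([497.4,178.8,61.3]),"B":np.array([466.9,263.3,60.1]),"C":np.array([441.2,341,60.5])}
E
python3 - <<'E'
from h import *
c=cur();T=Rt(YUP,35);print(c[1]);print(T)
n=-T[:,2]; g=LID["A"]
p=g+130*n
a=seg(c,(p,c[1]),4,0,18); b=seg(a,(p,T),4,5,0); e=seg(b,(g-6.5*n,T),4,0,5)
E
```

```text
[[ 0.97  0.23 -0.  ]
 [ 0.23 -0.97  0.  ]
 [ 0.   -0.   -1.  ]]
[[ 0.78  0.32  0.54]
 [ 0.26 -0.95  0.18]
 [ 0.57  0.   -0.82]]
18 x  4 2.51 -3.75 0.17 0 0 0
5 x  4 0 0 0 0.31 6.99 -1.04
5 x  4 0.00 0.00 2.73 0 0 0
```

Request:
play_rows(plan="4 2.51 -3.75 0.17 0 0 0;4 2.51 -3.75 0.17 0 0 0;4 2.51 -3.75 0.17 0 0 0;4 2.51 -3.75 0.17 0 0 0;4 2.51 -3.75 0.17 0 0 0;4 2.51 -3.75 0.17 0 0 0;4 2.51 -3.75 0.17 0 0 0;4 2.51 -3.75 0.17 0 0 0;4 2.51 -3.75 0.17 0 0 0;4 2.51 -3.75 0.17 0 0 0;4 2.51 -3.75 0.17 0 0 0;4 2.51 -3.75 0.17 0 0 0;4 2.51 -3.75 0.17 0 0 0;4 2.51 -3.75 0.17 0 0 0;4 2.51 -3.75 0.17 0 0 0;4 2.51 -3.75 0.17 0 0 0;4 2.51 -3.75 0.17 0 0 0;4 2.51 -3.75 0.17 0 0 0")

```text
t: 2.35
ee_pos: [427.9, 155.3, 167.7]
orientation: [3.12, 0.369, -0.0]
ft_force: [0.9, -0.0, -0.2]
width: 39.9
```

Request:
play_rows(plan="4 0 0 0 0.31 6.99 -1.04;4 0 0 0 0.31 6.99 -1.04;4 0 0 0 0.31 6.99 -1.04;4 0 0 0 0.31 6.99 -1.04;4 0 0 0 0.31 6.99 -1.04;4 0 0 0 0 0 0")

```text
t: 3.1
ee_pos: [425.7, 152.3, 178.4]
orientation: [-2.877, -0.476, -0.879]
ft_force: [0.3, -0.2, 1.0]
width: 40.2
```

Run:
```python
from h import *
c=cur();T=Rt(YUP,35);n=-T[:,2]; g=LID["A"];o=get_obs()
print(o["t"],c[0],o["qpos"],o["ft_force"], np.degrees(R.from_matrix(c[1].T@T).as_rotvec()))
seg(c,(g+40*n,T),4,1,4); seg((g+40*n,T),(g-6.5*n,T),4,0,4)
```

```text
3.1 [425.66 152.31 178.36] [0.31 0.02 2.42 0.1  0.11 1.46] [ 0.32 -0.16  0.97] [-0.02  1.   -0.  ]
1 x  4 0 0 0 -0.02 1.00 -0.00
4 x  4 -0.11 -0.05 2.49 0 0 0
4 x  4 0.00 0.00 1.16 0 0 0
```

Request:
play_rows(plan="4 -0.11 -0.05 2.49 0 0 0;4 -0.11 -0.05 2.49 0 0 0;4 -0.11 -0.05 2.49 0 0 0;4 -0.11 -0.05 2.49 0 1.0 0;4 0 0 0 0 0 0")

```text
t: 3.72
ee_pos: [483.3, 166.7, 144.8]
orientation: [-2.888, -0.485, -0.803]
ft_force: [-0.4, -0.4, 0.0]
width: 40.1
```

Run:
```python
from h import *
c=cur();T=Rt(YUP,35);n=-T[:,2]; g=LID["A"];o=get_obs()
print(o["t"],c[0],o["qpos"],o["ft_force"], np.degrees(R.from_matrix(c[1].T@T).as_rotvec()))
seg(c,(g-6.5*n,T),4,1,4,"tr")
for n in("top",):
    d=snap(n);save(d,"pics/pick1.png",(230,140,330,240),6)
```

```text
3.725 [483.25 166.72 144.83] [0.28 0.2  2.3  0.4  0.11 1.13] [-0.38 -0.42  0.  ] [-1.03  3.77 -0.05]
4 x  4 -0.70 -0.13 2.17 0 0 0
1 x  4 0 0 0 -1.03 3.77 -0.05
```

View pics/pick1.png

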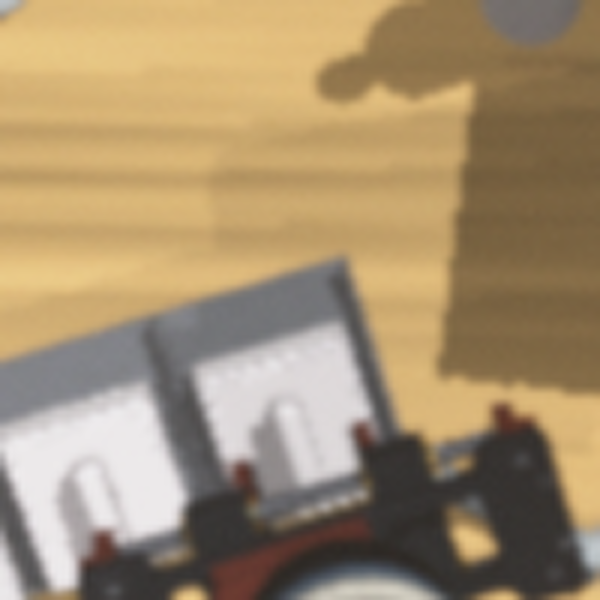

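The picture shows the fingers straddling lane A's rib at crop (300,440). The wrist has hit its q5 limit at a 35° tilt. Tilt about the jaw axis is free for this grasp, so I'll pick at 17°. I'll then place with the lid turned half round, so the tool leans 18° away from the bay.

```bash
cat >> h.py <<'E'
TP=Rt(YUP,17); NL=-Rt(YUP,35)[:,2]
E
python3 - <<'E'
from h import *
c=cur(); g=LID["A"]
a=seg(c,(g+40*NL,TP),4,3,2); seg(a,(g-4*NL,TP),4,0,4)
E
```

```text
3 x  4 0 0 0 -0.34 -4.73 0.05
2 x  4 -0.96 -0.34 2.36 0 0 0
4 x  4 0.34 0.00 1.05 0 0 0
```

Request:
play_rows(plan="4 0 0 0 -0.34 -4.73 0.05;4 0 0 0 -0.34 -4.73 0.05;4 0 0 0 -0.34 -4.73 0.05;4 -0.96 -0.34 2.36 0 0 0;4 -0.96 -0.34 2.36 0 0 0;4 0 0 0 0 0 0")

```text
t: 4.53
ee_pos: [472.9, 171.5, 92.6]
orientation: [-3.017, -0.503, -0.451]
ft_force: [0.0, 0.9, 1.0]
width: 40.0
```

Run:
```python
from h import *
c=cur(); g=LID["A"];o=get_obs()
print(o["t"],c[0],o["qpos"],o["ft_force"], np.degrees(R.from_matrix(c[1].T@TP).as_rotvec()))
seg(c,(g-4*NL,TP),4,1,4)
```

```text
4.525 [472.87 171.52  92.64] [0.32 0.32 2.18 0.01 0.34 1.55] [0.04 0.9  0.95] [-0.1 -0.   0.1]
1 x  4 0 0 0 -0.10 -0.00 0.10
4 x  4 0.41 0.03 1.03 0 0 0
```

Well within limits now. Descend and grip.

Request:
play_rows(plan="4 0.41 0.03 1.03 0 0 0;4 0.41 0.03 1.03 0 0 0;4 0.41 0.03 1.03 0 0 0;4 0.41 0.03 1.03 0 0 0;4 0 0 0 0 0 0;0 0 0 0 0 0 0;0 0 0 0 0 0 0;0 0 0 0 0 0 0;0 0 0 0 0 0 0")

```text
t: 5.65
ee_pos: [501.0, 179.9, 59.4]
orientation: [-3.015, -0.502, -0.455]
ft_force: [0.4, 0.3, 0.3]
width: 3.6
```

Run:
```python
from h import *
c=cur(); g=LID["A"];o=get_obs()
print(o["t"],c[0],o["width"],o["ft_force"],c[0]-(g-4*NL))
# lift along normal 60, then to over tub, turned half round
b=(c[0]+60*NL,c[1]);seg(c,b,0,0,3)
TY=-12.3
PL=Rt(TY+180,-18)   # tool leans: z towards outwards
print(PL)
q=np.array([504,-108,150.])
mid=(q,c[1]); seg(b,mid,0,0,8)
rv=np.degrees(R.from_matrix(c[1].T@PL).as_rotvec());print(rv)
```

```text
5.65 [500.97 179.95  59.41] 3.6472876734048936 [0.42 0.29 0.3 ] [1.4  0.41 1.39]
3 x  0 -0.61 -0.01 -1.90 0 0 0
[[-0.93  0.21  0.3 ]
 [ 0.2   0.98 -0.07]
 [-0.31  0.   -0.95]]
8 x  0 -0.51 3.42 -0.71 0 0 0
[  -1.1   -12.8  -149.76]
```

Run:
```python
from h import *
o=get_obs();print(o["width"])
d=snap("scene");save(d,"pics/p3.png",(290,200,410,330),5)
```

```text
3.6472876734048936
```

View pics/p3.png

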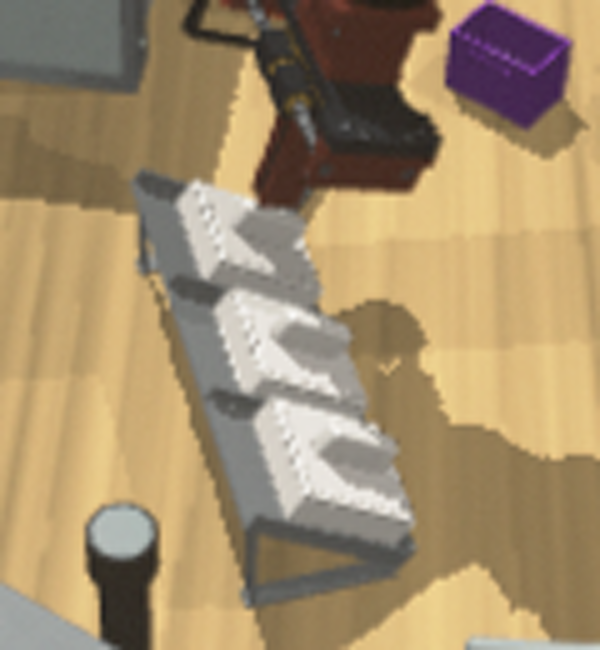

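Run:
```python
from h import *
for n in("top","scene"):
    d=snap(n);np.savez(f"{n}1.npz",**d)
import fit;fit.lids(1)
c=cur()
d=dict(np.load("scene1.npz"));P=cloud(d);px=np.asarray(d["pixels"]).astype(int)
L=(P-c[0])@c[1]
m=(abs(L[...,0])<40)&(abs(L[...,1])<70)&(L[...,2]>-80)&(L[...,2]<15)
dark=m&(px.sum(-1)<240)
for z0 in range(-80,15,10):
    k=dark&(L[...,2]>=z0)&(L[...,2]<z0+10)
    if k.sum(): print(z0,k.sum(),L[k].min(0),L[k].max(0),px[k].mean(0))
```

```text
top N 2701 739 normal [-0.56 -0.19  0.81] tilt 36.22931799124524 yaw up 19.121155258061073 p0 [520.47 279.96  60.88]
 lid 81 ribrect ((-17.474403381347656, -99.09989166259766), (21.207935333251953, 47.994529724121094), 1.2057929039001465) grip pt [534.03 179.77  58.62] panel up-mid [-49.06  19.53] -17.474403381347656 ylext [-131.62  -60.81] -99.09989166259766
 lid 118 ribrect ((-7.014193534851074, -29.729637145996094), (42.986412048339844, 85.79132843017578), 11.451730728149414) grip pt [519.28 248.08  64.8 ] panel up-mid [-35.3   19.56] -7.014193534851074 ylext [-68.9    9.84] -29.729637145996094
 lid 363 ribrect ((-46.169517517089844, 55.50649642944336), (85.36424255371094, 80.59752655029297), 89.36286926269531) grip pt [461.51 318.27  41.66] panel up-mid [-70.93  19.99] -46.169517517089844 ylext [16.47 94.68] 55.50649642944336
 lid 124 ribrect ((-46.19035720825195, 112.06729125976562), (78.04512786865234, 28.199382781982422), 0.2898391783237457) grip pt [442.97 371.7   41.65] panel up-mid [-73.14  20.09] -46.19035720825195 ylext [ 73.27 125.51] 112.06729125976562
scene N 2463 602 
[... 607 characters left out ...]
89, 61.230613708496094), (12.291732788085938, 44.94313430786133), 87.2258529663086) grip pt [440.87 342.51  59.81] panel up-mid [-40.43  33.26] -4.964395523071289 ylext [27.17 96.09] 61.230613708496094
-80 21 [  1.51 -17.83 -79.85] [ 13.82  10.4  -70.14] [71.33 46.9  36.9 ]
-70 21 [ -5.51 -15.02 -69.69] [ 12.99   8.7  -60.69] [74.76 47.95 38.33]
-60 22 [ -3.32 -14.53 -58.97] [ 12.29   5.38 -50.46] [75.86 48.32 38.36]
-50 26 [ -8.78 -13.14 -49.82] [ 12.37   6.48 -40.  ] [74.   47.88 38.38]
-40 27 [-11.07 -13.69 -39.45] [ 12.22   7.25 -30.42] [77.22 51.89 42.  ]
-30 9 [-11.29 -11.82 -29.21] [ 11.25   7.45 -25.79] [81.89 60.22 51.22]
10 2 [ 37.35 -45.34  11.6 ] [38.16 45.03 13.15] [79. 79. 77.]
```

Run:
```python
from h import *
c=cur()
for n in("scene","top"):
    d=dict(np.load(n+"1.npz"));P=cloud(d);px=np.asarray(d["pixels"]).astype(int)
    L=(P-c[0])@c[1]
    print(n)
    for z0 in range(-44,12,6):
        k=(abs(L[...,0])<22)&(abs(L[...,1])<22)&(L[...,2]>=z0)&(L[...,2]<z0+6)
        if k.sum(): print(z0,k.sum(),L[k].min(0),L[k].max(0),px[k].mean(0),px[k].std())
d=dict(np.load("scene1.npz"));save(d,"pics/p4.png",(315,225,365,270),14)
```

```text
scene
-44 18 [ -8.78 -13.69 -43.55] [ 12.22   6.48 -38.42] [74.17 47.72 38.33] 15.773299660101324
-38 16 [-11.07 -13.5  -37.38] [ 11.84  -0.91 -32.21] [73.81 49.38 39.31] 16.22027195278249
-32 15 [-11.29 -13.06 -31.57] [ 11.27   7.45 -26.24] [82.87 60.33 51.07] 16.242817976030796
-26 6 [ -5.27 -10.62 -25.9 ] [ 11.1    0.24 -23.5 ] [110.67  93.67  83.17] 24.25844640990478
-20 7 [  5.57  -7.02 -17.04] [ 15.66   4.02 -14.19] [194.   190.   182.86] 35.04891301959128
-14 29 [-17.68 -10.06 -13.96] [17.65  5.31 -8.04] [150.1  145.48 138.31] 20.580157245318606
-8 27 [-20.44  -8.85  -7.99] [18.8   7.67 -2.08] [146.56 142.59 135.52] 19.72464773817423
-2 35 [-15.15 -20.28  -2.  ] [21.57 19.07  3.93] [181.4  176.57 168.54] 36.07772662289912
4 28 [-21.21 -20.97   4.07] [13.9  20.07  9.92] [147.25 142.93 135.68] 23.164990395969333
10 17 [-21.08 -21.8   10.01] [-4.11 -2.82 14.26] [136.29 132.18 125.76] 5.0416946675802645
top
-2 2 [18.8  -6.54  0.87] [21.35 -5.74  1.14] [147. 141. 136.] 19.576062480034697
```

View pics/p4.png

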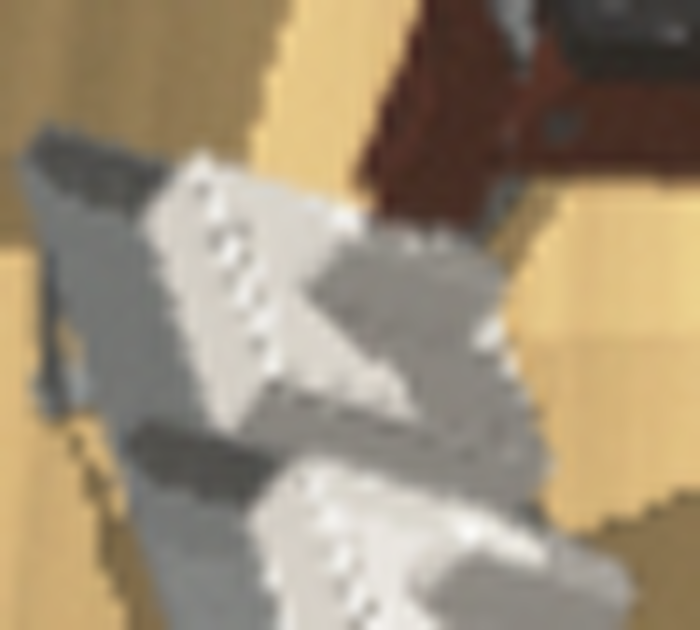

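The crop shows the fingertips ending on or above the top edge of the rib, at about crop (440,230), with the lid unmoved. So the tips sit about 20 mm short of where I expected. I'll lift clear and measure the actual fingertip in the tool frame.

Request:
play_rows(plan="3 0 0 -3 0 0 0;3 0 0 -3 0 0 0;3 0 0 0 0 0 0")

```text
t: 6.18
ee_pos: [485.1, 174.4, 118.4]
orientation: [-3.014, -0.502, -0.46]
ft_force: [0.6, 0.8, 0.2]
width: 26.5
```

Run:
```python
from h import *
c=cur();print(get_obs()["width"])
for n in("scene","top"):
    d=snap(n);P=cloud(d);px=np.asarray(d["pixels"]).astype(int)
    L=(P-c[0])@c[1]
    print(n,(c[0]-d["eye"])@att(d))
    for z0 in range(-60,40,5):
        k=(abs(L[...,0])<24)&(abs(L[...,1])<35)&(L[...,2]>=z0)&(L[...,2]<z0+5)
        if k.sum(): print(z0,k.sum(),L[k].min(0),L[k].max(0),px[k].mean(0))
    v=(c[0]-d["eye"])@att(d);u=d["fx"]*v[0]/v[2]+d["cx"];w=d["fy"]*v[1]/v[2]+d["cy"];print("TCP px",u,w)
    if n=="scene":
        x0,y0=int(u)-35,int(w)-40
        im=np.ascontiguousarray(np.asarray(d["pixels"])[:,:,::-1][y0:y0+60,x0:x0+70]);im=cv2.resize(im,None,fx=10,fy=10,interpolation=cv2.INTER_CUBIC)
        cv2.circle(im,(int((u-x0)*10),int((w-y0)*10)),6,(0,255,0),2);cv2.imwrite("pics/p5.png",im)
```

```text
26.534186355035406
scene [  61.93   66.18 1247.49]
-60 24 [ -7.21 -29.02 -59.88] [ 13.61  18.65 -55.03] [62.58 44.08 35.21]
-55 17 [ -9.05 -26.13 -54.78] [ 11.72  19.94 -50.01] [74.76 52.29 40.35]
-50 24 [ -5.42 -26.76 -49.87] [ 12.46  16.75 -45.26] [63.83 45.   36.04]
-45 20 [-10.13 -25.94 -44.84] [ 12.43  22.87 -40.2 ] [70.15 52.2  42.6 ]
-40 24 [ -8.04 -26.89 -39.8 ] [ 12.83  19.67 -35.44] [66.71 46.62 37.21]
-35 20 [-11.16 -25.98 -34.85] [ 12.04  17.15 -30.19] [68.7 49.3 39.2]
-30 20 [-11.5  -26.61 -29.88] [ 13.72  19.28 -25.14] [91.75 71.4  57.  ]
-25 10 [-10.65 -21.47 -24.97] [ 12.63  14.96 -22.47] [122.4 101.3  76.6]
TCP px 347.7568310425176 229.18235383783153
top [-127.54   35.38 1211.65]
TCP px 278.2673084493675 214.43696402087093
```

View pics/p5.png

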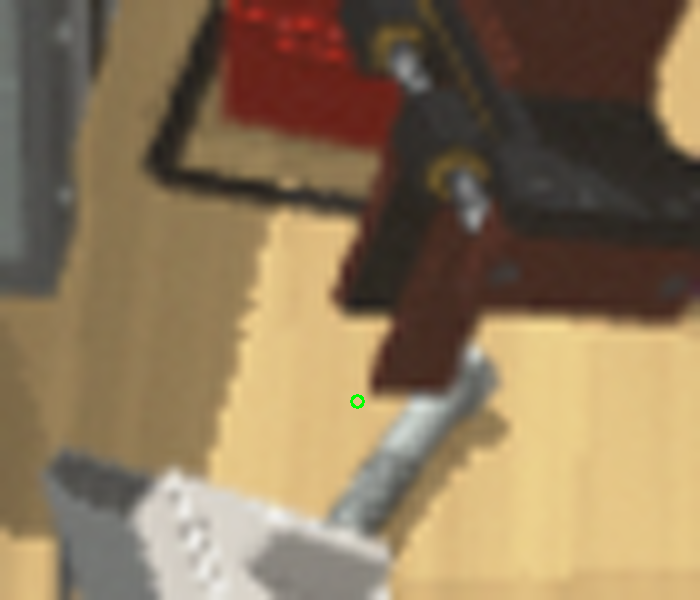

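The crop shows the real fingertips about 23 mm behind the reported TCP (green ring at (357,401), tip edge at (410,390)), so the stated tip offset does not hold here. I'll advance 20 mm further along the tool.

Request:
play_rows(plan="4 0 0 2 0 0 0;4 0 0 2 0 0 0;4 0 0 2 0 0 0;4 0 0 1 0 0 0;4 0 0 1 0 0 0;4 0 0 0 0 0 0;0 0 0 0 0 0 0;0 0 0 0 0 0 0;0 0 0 0 0 0 0;0 0 0 0 0 0 0")

```text
t: 7.52
ee_pos: [506.8, 182.0, 40.5]
orientation: [-3.015, -0.502, -0.456]
ft_force: [-1.2, -0.2, 3.5]
width: 11.7
```

```bash
cat >> h.py <<'E'
TUBYAW=-12.3; RIM=np.array([504.5,-106.4,50.])
PL=Rt(TUBYAW+180,-18)
E
python3 - <<'E'
from h import *
c=cur();g=LID["A"]
off=c[1].T@(g-13*NL-c[0]); off[1]=0; print("seat in tool",off)
np.save("off.npy",off)
print("lid normal after",PL@c[1].T@NL)
b=(c[0]+60*NL,c[1]);seg(c,b,0,0,3)
m=(np.array([470,-60,190.]),c[1]);seg(b,m,0,0,7)
PLc=PL
e=(m[0],PL);seg(m,e,0,15,0)
t=(RIM+[0,0,45]-PL@off,PL);print(t[0]);seg(e,t,0,0,4)
E
```

```text
seat in tool [  0.68   0.   -10.38]
lid normal after [-0. -0.  1.]
3 x  0 -0.61 -0.01 -1.90 0 0 0
7 x  0 -0.65 3.10 -1.71 0 0 0
15 x  0 0 0 0 -0.07 -0.85 -9.98
[ 508.27 -107.22   85.34]
4 x  0 -0.32 -0.95 2.86 0 0 0
```

Request:
play_rows(plan="0 -0.61 -0.01 -1.9 0 0 0;0 -0.61 -0.01 -1.9 0 0 0;0 -0.61 -0.01 -1.9 0 0 0;0 -0.65 3.1 -1.71 0 0 0;0 -0.65 3.1 -1.71 0 0 0;0 -0.65 3.1 -1.71 0 0 0;0 -0.65 3.1 -1.71 0 0 0;0 -0.65 3.1 -1.71 0 0 0;0 -0.65 3.1 -1.71 0 0 0;0 -0.65 3.1 -1.71 0 0 0;0 0 0 0 0 0 0")

```text
t: 8.9
ee_pos: [470.7, -62.0, 190.8]
orientation: [-3.017, -0.497, -0.459]
ft_force: [-0.3, 0.3, -0.0]
width: 11.8
```

Request:
play_rows(plan="0 0 0 0 -0.07 -0.85 -9.98;0 0 0 0 -0.07 -0.85 -9.98;0 0 0 0 -0.07 -0.85 -9.98;0 0 0 0 -0.07 -0.85 -9.98;0 0 0 0 -0.07 -0.85 -9.98;0 0 0 0 -0.07 -0.85 -9.98;0 0 0 0 -0.07 -0.85 -9.98;0 0 0 0 -0.07 -0.85 -9.98;0 0 0 0 -0.07 -0.85 -9.98;0 0 0 0 -0.07 -0.85 -9.98;0 0 0 0 -0.07 -0.85 -9.98;0 0 0 0 -0.07 -0.85 -9.98;0 0 0 0 -0.07 -0.85 -9.98;0 0 0 0 -0.07 -0.85 -9.98;0 0 0 0 -0.07 -0.85 -9.98;0 0 0 0 0 0 0")

```text
t: 10.9
ee_pos: [469.0, -59.1, 188.9]
orientation: [0.306, 2.815, -0.046]
ft_force: [-0.2, 0.2, -0.7]
width: 11.9
```

```bash
cat > st.py <<'E'
from h import *
def go(pos,M,g=0,nr=1,nt=3):
    c=cur();o=get_obs()
    print("t",o["t"],c[0],"w",o["width"],"F",o["ft_force"],"q",o["qpos"],"err rot",np.degrees(R.from_matrix(c[1].T@M).as_rotvec()))
    seg(c,(np.array(pos,float),M),g,nr,nt)
E
python3 - <<'E'
from st import *
off=np.load("off.npy")
go(RIM+[0,0,45]-PL@off,PL,0,1,4)
E
```

```text
t 10.9 [468.97 -59.1  188.93] w 11.918542420335179 F [-0.18  0.2  -0.74] q [-0.13  0.08  2.18 -0.04  0.57 -1.45] err rot [ 0.04 -0.15 -0.1 ]
1 x  0 0 0 0 0.04 -0.15 -0.10
4 x  0 -0.36 -0.97 2.84 0 0 0
```

Request:
play_rows(plan="0 -0.36 -0.97 2.84 0 0 0;0 -0.36 -0.97 2.84 0 0 0;0 -0.36 -0.97 2.84 0 0 0;0 -0.36 -0.97 2.84 0 0 0;0 0 0 0 0 0 0")

```text
t: 11.52
ee_pos: [508.2, -108.1, 84.1]
orientation: [0.31, 2.817, -0.046]
ft_force: [-0.7, -0.0, 0.3]
width: 11.5
```

```bash
cat > ov.py <<'E'
from st import *
import sys
def over(tag):
    off=np.load("off.npy");c=cur();seat=c[0]+c[1]@off
    print("TCP",c[0],"seat est",seat)
    ims=[]
    for n in("scene","top"):
        d=snap(n);P=cloud(d);px=np.asarray(d["pixels"]).astype(int)
        near=(abs(P[...,0]-504)<70)&(abs(P[...,1]+106)<70)
        w=near&(px.min(-1)>110)&(px.max(-1)-px.min(-1)<25)&(P[...,2]>60)&(P[...,2]<140)
        rd=near&(px[...,0]>2*px[...,1])&(px[...,0]>50)&(P[...,2]>5)&(P[...,2]<56)
        print(n,"white",w.sum(),"red",rd.sum())
        ax=np.array([np.cos(np.radians(TUBYAW)),np.sin(np.radians(TUBYAW))]);ay=np.array([-ax[1],ax[0]])
        for nm,k in(("lid",w),("tub",rd)):
            if k.sum()<5: continue
            q=P[k];rel=q[:,:2]-seat[:2]
            print(" ",nm,"along x",np.percentile(rel@ax,[1,50,99]),"y",np.percentile(rel@ay,[1,50,99]),"z",np.percentile(q[:,2],[1,50,99]))
        np.savez(f"{n}{tag}.npz",**d)
        C=lambda p:((lambda v:(d["fx"]*v[0]/v[2]+d["cx"],d["fy"]*v[1]/v[2]+d["cy"]))((p-d["eye"])@att(d)))
        u,v=C(seat);x0,y0=int(u)-30,int(v)-25
        im=cv2.resize(np.ascontiguousarray(np.asarray(d["pixels"])[y0:y0+55,x0:x0+60,::-1]),None,fx=6.6,fy=6.6,interpolation=cv2.INTER_CUBIC)
        # predicted outlines
        for base,(a,b),col in((seat+[0,0,3],(38,34),(0,255,0)),(seat-[0,0,19],(38,34),(0,255,0)),(RIM,(34,22),(255,255,0))):
            pts=[]
            for sx,sy in((1,1),(1,-1),(-1,-1),(-1,1)):
                p=base+np.r_[ax*a*sx+ay*b*sy,0];uu,vv=C(p);pts.append([(uu-x0+.5)*6.6,(vv-y0+.5)*6.6])
            cv2.polylines(im,[np.int32(pts)],True,col,1)
        ims.append(im)
    cv2.imwrite(f"pics/ov{tag}.png",np.hstack(ims))
over(sys.argv[1])
E
python3 ov.py 2
```

```text
TCP [ 508.17 -108.12   84.05] seat est [ 504.45 -107.31   93.73]
scene white 311 red 255
  lid along x [-36.52   0.73  38.37] y [-26.53  22.01  39.5 ] z [ 75.69  95.29 116.19]
  tub along x [-33.71  -1.35  32.29] y [-22.86  21.49  27.47] z [ 6.01 27.38 50.93]
top white 179 red 0
  lid along x [17.45 30.27 39.14] y [-32.49   1.45  34.32] z [ 90.18  98.32 119.21]
```

View pics/ov2.png

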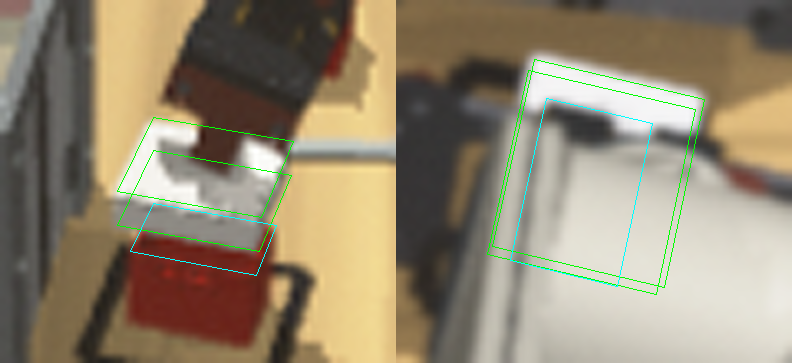

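The scene half shows the lid level over the tub and close to its predicted outline (skirt near edge at about (190,230), tub rim below). I'll compute the relative offset from the near faces.

```bash
cat > rel.py <<'E'
from st import *
import sys
tag=sys.argv[1];off=np.load("off.npy");c=cur();seat=c[0]+c[1]@off
d=dict(np.load(f"scene{tag}.npz"));P=cloud(d);px=np.asarray(d["pixels"]).astype(int)
ax=np.array([np.cos(np.radians(TUBYAW)),np.sin(np.radians(TUBYAW))]);ay=np.array([-ax[1],ax[0]])
X=(P[...,:2]-seat[:2])@ax;Y=(P[...,:2]-seat[:2])@ay;Z=P[...,2]
gray=(px.max(-1)-px.min(-1)<30)&(px.min(-1)>90);red=(px[...,0]>2*px[...,1])&(px[...,0]>50)
for nm,k,z0,z1,hx,hy in(("lid",gray,seat[2]-17,seat[2]-3,38,34),("tub",red,8,44,34,22)):
    k=k&(Z>z0)&(Z<z1)&(abs(Y-hy-3)<12)&(abs(X)<60)
    xs=X[k];ys=Y[k];m=abs(xs)<25
    f=np.polyfit(xs[m],ys[m],1)
    print(nm,k.sum(),"near face y-half:",np.median(ys[m])-hy,"yaw rel",np.degrees(np.arctan(f[0])))
    ed=[]
    rows=np.unique(np.nonzero(k)[0])
    for r in rows:
        x=X[r][k[r]]
        if len(x)>15: ed.append((x.min(),x.max()))
    ed=np.array(ed);print("  x edges",np.median(ed,0),"mid",np.median(ed.mean(1)),len(ed))
E
python3 rel.py 2
```

```text
lid 75 near face y-half: 0.8154130852880712 yaw rel 1.943904000333205
  x edges [-36.62  35.54] mid -0.5377895622638942 2
tub 151 near face y-half: 0.15711737203177378 yaw rel -0.998181840210724
  x edges [-33.46  30.61] mid -1.500062830091518 6
```

Request:
play_rows(plan="0 0.36 -0.06 0.93 0 0 0;0 0.36 -0.05 0.94 0 0 0;0 0 0 0 0 0 0")

```text
t: 12.0
ee_pos: [507.1, -108.8, 65.3]
orientation: [0.305, 2.815, -0.047]
ft_force: [1.1, -0.3, -0.2]
width: 11.7
```

Request:
play_rows(plan="0 0.06 0 0.19 0 0 0;0 0 0 0 0 0 0")

```text
t: 12.25
ee_pos: [507.9, -109.2, 64.0]
orientation: [0.305, 2.813, -0.047]
ft_force: [0.8, 0.6, -1.4]
width: 11.6
```

Request:
play_rows(plan="0 0.06 0 0.19 0 0 0;0 0 0 0 0 0 0")

```text
t: 12.5
ee_pos: [507.8, -109.2, 61.9]
orientation: [0.305, 2.814, -0.047]
ft_force: [-0.4, -0.1, -1.8]
width: 11.5
```

Request:
play_rows(plan="0 0.06 0 0.19 0 0 0;0 0 0 0 0 0 0")

```text
t: 12.75
ee_pos: [507.8, -109.2, 59.8]
orientation: [0.305, 2.814, -0.047]
ft_force: [0.1, 0.3, -0.4]
width: 11.9
```

Request:
play_rows(plan="0 0.06 0 0.19 0 0 0;0 0 0 0 0 0 0")

```text
t: 13.0
ee_pos: [509.0, -109.4, 58.9]
orientation: [0.305, 2.811, -0.048]
ft_force: [-0.3, 1.8, 8.2]
width: 11.6
```

Request:
play_rows(plan="0 0.06 0 0.19 0 0 0;0 0 0 0 0 0 0")

```text
t: 13.25
ee_pos: [510.6, -109.9, 57.8]
orientation: [0.304, 2.808, -0.048]
ft_force: [0.5, 1.1, 11.3]
width: 11.8
```

Request:
play_rows(plan="0 -0.12 0 -0.38 0 0 0;0 -0.03 0 -0.1 0 0 0;0 0 0 0 0 0 0")

```text
t: 13.62
ee_pos: [507.5, -109.1, 60.9]
orientation: [0.305, 2.814, -0.047]
ft_force: [0.1, 0.3, -0.9]
width: 11.6
```

```bash
python3 ov.py 3 | head -5; python3 rel.py 3
python3 - <<'E'
from st import *
go(cur()[0],PL)
# arm-free lever: lid panel plane tilt in scene/top
for t in("scene3","top3"):
    d=dict(np.load(t+".npz"));P=cloud(d);px=np.asarray(d["pixels"]).astype(int)
    s=cur()[0]
    k=(px.max(-1)-px.min(-1)<30)&(px.min(-1)>110)&(abs(P[...,2]-76)<7)&(abs(P[...,0]-s[0])<55)&(abs(P[...,1]-s[1])<55)
    q=P[k];n=np.linalg.svd(q-q.mean(0),full_matrices=0)[2][2];print(t,k.sum(),n*np.sign(n[2]),np.median(q[:,2]))
E
```

```text
TCP [ 507.52 -109.1    60.86] seat est [ 503.77 -108.28   70.53]
scene white 268 red 156
  lid along x [-37.39   1.27  37.56] y [-28.66  18.25  40.7 ] z [61.2  72.16 93.45]
  tub along x [-33.63  -4.51  32.35] y [ 1.08 23.66 28.33] z [ 6.29 23.53 41.7 ]
top white 171 red 0
lid 67 near face y-half: 1.1934348363207334 yaw rel 1.1913033554279215
  x edges [-36.53  28.18] mid -4.179522983854762 1
tub 137 near face y-half: 1.9040877829135 yaw rel -0.13107195729748283
  x edges [-32.59  32.21] mid -0.24279715736701846 5
t 13.725 [ 507.56 -109.11   60.78] w 11.29999125453456 F [-0.23 -0.21 -0.37] q [-0.24  0.41  2.17  0.03  0.25 -1.62] err rot [ 0.01 -0.1  -0.06]
1 x  0 0 0 0 0.01 -0.10 -0.06
3 x  0 0.00 0.00 0.00 0 0 0
scene3 189 [0.02 0.   1.  ] 72.47224100952224
top3 148 [ 0.11 -0.02  0.99] 73.23015645200906
```

Request:
play_rows(plan="0 0.05 0.07 0 0 0 0;0 0.09 0 0.28 0 0 0;0 0.06 0 0.19 0 0 0;0 0 0 0 0 0 0")

```text
t: 14.22
ee_pos: [507.3, -108.2, 57.0]
orientation: [0.304, 2.813, -0.047]
ft_force: [-10.9, 3.0, 23.4]
width: 11.8
```

Request:
play_rows(plan="0 0 0.1 0 0 0 0;0 0.1 0 0 0 0 0;0 0 -0.2 0 0 0 0;0 -0.2 0 0 0 0 0;0 0 0.2 0 0 0 0;0 0.1 -0.1 0 0 0 0;0 0 0 0 0 0 0")

```text
t: 15.1
ee_pos: [507.4, -108.2, 56.9]
orientation: [0.305, 2.813, -0.047]
ft_force: [-7.8, 3.8, 20.4]
width: 11.8
```

Request:
play_rows(plan="0 -0.31 0 -0.95 0 0 0;0 -0.62 0 -1.9 0 0 0;0 -0.62 0 -1.9 0 0 0;0 -0.62 0 -1.9 0 0 0;0 0 0 0 0 0 0")

```text
t: 15.72
ee_pos: [508.9, -108.7, 127.3]
orientation: [0.304, 2.81, -0.048]
ft_force: [0.2, 0.3, -1.4]
width: 11.8
```

```bash
cat > pitch.py <<'E'
from st import *
import sys
off=np.load("off.npy");c=cur();seat=c[0]+c[1]@off;print("TCP",c[0],"seat",seat, get_obs()["width"])
for n in("scene","top"):
    d=snap(n);P=cloud(d);px=np.asarray(d["pixels"]).astype(int)
    k=(px.max(-1)-px.min(-1)<30)&(px.min(-1)>130)&(abs(P[...,2]-seat[2]-3)<9)&(np.linalg.norm(P[...,:2]-seat[:2],axis=-1)<50)
    q=P[k];
    for _ in range(4):
        m=q.mean(0);nn=np.linalg.svd(q-m,full_matrices=0)[2][2];nn*=np.sign(nn[2]);r=(q-m)@nn;q=q[abs(r)<max(1.5,1.5*r.std())]
    print(n,len(q),"normal in tub axes (x,y)",R.from_euler("z",-TUBYAW,degrees=True).apply(nn),"panel z at seat",m[2]-((seat-m)[:2]@nn[:2])/nn[2])
    np.savez(f"{n}P.npz",**d)
    px=np.asarray(d["pixels"]).astype(int)
    red=(px[...,0]>2*px[...,1])&(px[...,0]>60)&(abs(P[...,0]-504)<70)&(abs(P[...,1]+106)<60)&(P[...,2]>44)&(P[...,2]<57)
    if red.sum()>20: print("  tub rim",cv2.minAreaRect(np.float32(P[red][:,:2])))
E
python3 pitch.py
```

```text
TCP [ 508.86 -108.75  127.32] seat [ 505.07 -107.92  136.97] 11.846207706260628
scene 116 normal in tub axes (x,y) [-0.02  0.    1.  ] panel z at seat 140.82183235674543
  tub rim ((505.6649169921875, -104.00676727294922), (48.61532211303711, 67.41545104980469), 77.82996368408203)
top 91 normal in tub axes (x,y) [0.05 0.02 1.  ] panel z at seat 142.78671220489286
```

Lid A stops with its skirt on the rim at 23 N, so it does not fit. Putting it back on its lane.

Run:
```python
from st import *
c=cur();PK=np.array([506.8,182,40.5])
m=(np.array([470,-60,190.]),c[1]);seg(c,m,0,0,2)
e=(m[0],TP);seg(m,e,0,15,0)
b=(PK+60*NL,TP);seg(e,b,0,0,7)
f=(PK+1.5*NL,TP);seg(b,f,0,0,5)
```

```text
2 x  0 1.25 1.96 -3.79 0 0 0
15 x  0 0 0 0 0.08 0.83 9.99
7 x  0 0.65 -3.10 1.70 0 0 0
5 x  0 0.36 0.00 1.11 0 0 0
```

Request:
play_rows(plan="0 1.25 1.96 -3.79 0 0 0;0 1.25 1.96 -3.79 0 0 0;0 0 0 0 0.08 0.83 9.99;0 0 0 0 0.08 0.83 9.99;0 0 0 0 0.08 0.83 9.99;0 0 0 0 0.08 0.83 9.99;0 0 0 0 0.08 0.83 9.99;0 0 0 0 0.08 0.83 9.99;0 0 0 0 0.08 0.83 9.99;0 0 0 0 0.08 0.83 9.99;0 0 0 0 0.08 0.83 9.99;0 0 0 0 0.08 0.83 9.99;0 0 0 0 0.08 0.83 9.99;0 0 0 0 0.08 0.83 9.99;0 0 0 0 0.08 0.83 9.99;0 0 0 0 0.08 0.83 9.99;0 0 0 0 0.08 0.83 9.99;0 0 0 0 0 0 0")

```text
t: 18.08
ee_pos: [469.2, -60.1, 189.1]
orientation: [-3.02, -0.5, -0.448]
ft_force: [0.7, -0.2, -0.5]
width: 11.7
```

Request:
play_rows(plan="0 0.65 -3.1 1.7 0 0 0;0 0.65 -3.1 1.7 0 0 0;0 0.65 -3.1 1.7 0 0 0;0 0.65 -3.1 1.7 0 0 0;0 0.65 -3.1 1.7 0 0 0;0 0.65 -3.1 1.7 0 0 0;0 0.65 -3.1 1.7 0 0 0;0 0 0 0 0 0 0")

```text
t: 19.08
ee_pos: [473.7, 172.0, 88.3]
orientation: [-3.019, -0.509, -0.448]
ft_force: [0.7, -1.1, 0.5]
width: 12.0
```

Run:
```python
from st import *
PK=np.array([506.8,182,40.5])
go(PK+1.5*NL,TP,0,1,5)
```

```text
t 19.075 [473.71 172.04  88.28] w 11.978254935455835 F [ 0.69 -1.11  0.5 ] q [0.32 0.33 2.18 0.   0.34 1.56] err rot [-0.01  0.13  0.33]
1 x  0 0 0 0 -0.01 0.13 0.33
5 x  0 0.37 0.02 1.09 0 0 0
```

Request:
play_rows(plan="0 0.37 0.02 1.09 0 0 0.3;0 0.37 0.02 1.09 0 0 0;0 0.37 0.02 1.09 0 0 0;0 0.37 0.02 1.09 0 0 0;0 0.37 0.02 1.09 0 0 0;0 0 0 0 0 0 0;4 0 0 0 0 0 0;4 0 0 0 0 0 0;4 0 0 -2.5 0 0 0;4 0 0 -2.5 0 0 0;4 0 0 0 0 0 0")

```text
t: 20.45
ee_pos: [493.7, 175.9, 92.7]
orientation: [-3.019, -0.49, -0.457]
ft_force: [1.0, -0.6, 0.2]
width: 39.8
```

Run:
```python
from st import *
print(get_obs()["ft_force"])
PB=LID["B"]+[9.4,3.2,-20.8]
go(PB-50*TP[:,2],TP,4,1,3)
seg((PB-50*TP[:,2],TP),(PB,TP),4,0,4)
d=snap("scene");np.savez("scene4.npz",**d);d=snap("top");np.savez("top4.npz",**d)
import fit
fit.lids(4)
```

```text
[ 0.97 -0.55  0.25]
t 20.45 [493.7  175.89  92.73] w 39.758415752898316 F [ 0.97 -0.55  0.25] q [0.32 0.34 2.14 0.01 0.36 1.56] err rot [ 0.04 -0.22 -0.35]
1 x  4 0 0 0 0.04 -0.22 -0.35
3 x  4 -0.11 -3.05 0.16 0 0 0
4 x  4 -0.00 0.00 1.25 0 0 0
top N 2704 707 normal [-0.52 -0.17  0.84] tilt 33.19731939885592 yaw up 18.55988481346122 p0 [520.07 276.43  59.79]
 lid 117 ribrect ((-8.905384063720703, -104.45362091064453), (31.054492950439453, 69.50316619873047), 23.558277130126953) grip pt [541.06 173.29  63.28] panel up-mid [-25.9   21.72] -8.905384063720703 ylext [-129.06  -65.17] -104.45362091064453
 lid 153 ribrect ((-16.9263973236084, -28.375415802001953), (86.18645477294922, 23.551206588745117), 89.06279754638672) grip pt [510.48 243.28  58.89] panel up-mid [-26.78  21.69] -16.9263973236084 ylext [-66.82  10.41] -28.375415802001953
 lid 486 ribrect ((-36.12199401855469, 58.48273849487305), (85.81990051269531, 95.7843017578125), 89.89305877685547) grip pt [467.61 320.5   48.38] panel up-mid [-78.07  21.11] -36.12199401855469 ylext [19.15 96.71] 58.48273849487305
 lid 152 ribrect ((-
[... 359 characters left out ...]
.8874549865722656, -104.1710205078125), (47.42377471923828, 13.820959091186523), 1.439932942390442) grip pt [497.97 180.01  60.8 ] panel up-mid [-43.64  33.04] -3.8874549865722656 ylext [-136.96  -69.61] -104.1710205078125
 lid 51 ribrect ((-5.579109191894531, -13.67120361328125), (46.909446716308594, 14.278886795043945), 2.9494357109069824) grip pt [467.22 265.14  59.83] panel up-mid [-43.12  33.08] -5.579109191894531 ylext [-49.11  19.78] -13.67120361328125
 lid 55 ribrect ((-3.6725826263427734, 66.5189437866211), (44.3697509765625, 14.851813316345215), 1.4596213102340698) grip pt [442.61 341.47  60.93] panel up-mid [-41.7   33.37] -3.6725826263427734 ylext [ 36.18 101.39] 66.5189437866211
```

Request:
play_rows(plan="4 -0.11 -3.05 0.16 0 0 -0.35;4 -0.11 -3.05 0.16 0 0 0;4 -0.11 -3.05 0.16 0 0 0;4 0 0 0 0 0 0;4 0 0 1.25 0 0 0;4 0 0 1.25 0 0 0;4 0 0 1.25 0 0 0;4 0 0 1.25 0 0 0;4 0 0 0 0 0 0;0 0 0 0 0 0 0;0 0 0 0 0 0 0;0 0 0 0 0 0 0")

```text
t: 22.05
ee_pos: [476.0, 266.5, 38.0]
orientation: [-3.019, -0.5, -0.453]
ft_force: [0.2, -1.0, -0.3]
width: 13.4
```

Run:
```python
from st import *
c=cur();g=LID["B"]
o=c[1].T@(g-13*NL-c[0]);print("seat in tool",o,get_obs()["width"],c[0],"yaw err",np.degrees(R.from_matrix(c[1].T@TP).as_rotvec()))
o[1]=0;np.save("off.npy",o);np.save("pkB.npy",c[0])
b=(c[0]+60*NL,c[1]);seg(c,b,0,0,3)
m=(np.array([470,-60,190.]),c[1]);seg(b,m,0,0,8)
e=(m[0],PL);seg(m,e,0,15,0)
RIM2=np.array([505.1,-105.7,50])
t=(RIM2+[0,0,30]-PL@o,PL);print(t[0]);seg(e,t,0,0,4)
```

```text
seat in tool [  1.26   0.14 -11.63] 13.420751077997801 [476.01 266.55  37.97] yaw err [ 0.03 -0.06 -0.01]
3 x  0 -0.62 0.00 -1.90 0 0 0
8 x  0 -0.54 3.84 -1.51 0 0 0
15 x  0 0 0 0 -0.08 -0.83 -9.99
[ 509.78 -106.72   69.33]
4 x  0 -0.23 -0.93 3.25 0 0 0
```

Request:
play_rows(plan="0 0 0 0 0 0 0;0 0 0 0 0 0 0;0 -0.62 0 -1.9 0 0 0;0 -0.62 0 -1.9 0 0 0;0 -0.62 0 -1.9 0 0 0;0 -0.54 3.84 -1.51 0 0 0;0 -0.54 3.84 -1.51 0 0 0;0 -0.54 3.84 -1.51 0 0 0;0 -0.54 3.84 -1.51 0 0 0;0 -0.54 3.84 -1.51 0 0 0;0 -0.54 3.84 -1.51 0 0 0;0 -0.54 3.84 -1.51 0 0 0;0 -0.54 3.84 -1.51 0 0 0;0 0 0 0 0 0 0")

```text
t: 23.8
ee_pos: [470.5, -62.5, 190.7]
orientation: [-3.022, -0.494, -0.456]
ft_force: [0.2, -0.1, -1.1]
width: 11.7
```

Request:
play_rows(plan="0 0 0 0 -0.08 -0.83 -9.99;0 0 0 0 -0.08 -0.83 -9.99;0 0 0 0 -0.08 -0.83 -9.99;0 0 0 0 -0.08 -0.83 -9.99;0 0 0 0 -0.08 -0.83 -9.99;0 0 0 0 -0.08 -0.83 -9.99;0 0 0 0 -0.08 -0.83 -9.99;0 0 0 0 -0.08 -0.83 -9.99;0 0 0 0 -0.08 -0.83 -9.99;0 0 0 0 -0.08 -0.83 -9.99;0 0 0 0 -0.08 -0.83 -9.99;0 0 0 0 -0.08 -0.83 -9.99;0 0 0 0 -0.08 -0.83 -9.99;0 0 0 0 -0.08 -0.83 -9.99;0 0 0 0 -0.08 -0.83 -9.99;0 0 0 0 0 0 0")

```text
t: 25.8
ee_pos: [468.6, -59.1, 189.0]
orientation: [0.304, 2.815, -0.047]
ft_force: [-0.8, -0.8, -0.4]
width: 11.2
```

Run:
```python
from st import *
o=np.load("off.npy")
go(np.array([504.6,-106.6,50])+[0,0,30]-PL@o,PL,0,1,4)
```

```text
t 25.8 [468.55 -59.1  188.97] w 11.218808633426104 F [-0.83 -0.79 -0.44] q [-0.13  0.08  2.18 -0.04  0.57 -1.46] err rot [ 0.04 -0.15 -0.04]
1 x  0 0 0 0 0.04 -0.15 -0.04
4 x  0 -0.27 -0.97 3.23 0 0 0
```

Request:
play_rows(plan="0 -0.27 -0.97 3.23 0 0 0;0 -0.27 -0.97 3.23 0 0 0;0 -0.27 -0.97 3.23 0 0 0;0 -0.27 -0.97 3.23 0 0 0;0 0 0 0 0 0 0")

```text
t: 26.42
ee_pos: [509.0, -108.4, 67.9]
orientation: [0.309, 2.818, -0.046]
ft_force: [0.5, -0.1, -0.0]
width: 11.8
```

```bash
python3 ov.py 5; python3 rel.py 5; python3 pitch.py
```

```text
TCP [ 508.98 -108.37   67.88] seat est [ 504.36 -107.36   78.57]
scene white 303 red 181
  lid along x [-39.34  -0.21  35.5 ] y [-26.63  22.69  40.39] z [61.23 80.   99.01]
  tub along x [-33.44  -1.65  31.74] y [ 6.26 22.46 28.5 ] z [ 5.22 26.75 49.4 ]
top white 145 red 0
  lid along x [17.84 29.2  37.  ] y [-32.57   0.99  34.34] z [ 74.58  83.63 104.49]
lid 71 near face y-half: 1.4010173954559946 yaw rel 0.2727768842595884
  x edges [-40.48  33.08] mid -3.7041731002509337 1
tub 149 near face y-half: 0.2860246058112814 yaw rel 0.006246199408367325
  x edges [-32.8   30.71] mid -1.1022812011430263 6
TCP [ 509.67 -108.15   70.06] seat [ 505.02 -107.14   80.74] 11.87853934515395
scene 102 normal in tub axes (x,y) [ 0.   -0.02  1.  ] panel z at seat 82.19178765013795
  tub rim ((508.1095886230469, -84.87823486328125), (9.49554443359375, 64.62457275390625), 76.50138854980469)
top 73 normal in tub axes (x,y) [ 0.25 -0.02  0.97] panel z at seat 92.6601823399703
```

Request:
play_rows(plan="0 0.1 -0.07 0.39 0 0 0;0 0.1 -0.06 0.39 0 0 0;0 0 0 0 0 0 0;0 0 0 0 0 0 0;0 0 0 0 0 0 0")

```text
t: 27.25
ee_pos: [510.4, -110.1, 62.1]
orientation: [0.303, 2.813, -0.048]
ft_force: [-0.2, 0.8, -1.1]
width: 11.6
```

```bash
python3 ov.py 6; python3 rel.py 6
```

```text
TCP [ 510.41 -110.06   62.07] seat est [ 505.75 -109.05   72.74]
scene white 278 red 160
  lid along x [-39.3   -1.82  35.36] y [-26.05  18.8   40.1 ] z [60.72 74.51 95.96]
  tub along x [-34.67  -3.29  30.24] y [ 4.5  23.43 29.98] z [ 5.73 24.41 43.69]
top white 153 red 0
  lid along x [16.29 28.89 37.19] y [-32.86  -0.77  34.07] z [70.27 76.8  95.27]
lid 67 near face y-half: 1.833563505339285 yaw rel 0.927570133786148
  x edges [-38.96  24.04] mid -7.461704456729436 2
tub 144 near face y-half: 1.642053451546225 yaw rel -0.8635345030386284
  x edges [-34.22  29.69] mid -2.2353225469415676 5
```

Request:
play_rows(plan="0 0.09 0 0.29 0 0 0;0 0.06 0 0.19 0 0 0;0 0 0 0 0 0 0")

```text
t: 27.72
ee_pos: [510.2, -110.0, 56.7]
orientation: [0.303, 2.814, -0.047]
ft_force: [-0.3, -0.4, -0.5]
width: 11.8
```

Request:
play_rows(plan="0 0.06 0 0.19 0 0 0;0 0 0 0 0 0 0")

```text
t: 27.98
ee_pos: [510.3, -110.0, 54.8]
orientation: [0.303, 2.814, -0.047]
ft_force: [0.8, -0.1, -0.4]
width: 11.6
```

Request:
play_rows(plan="0 0.06 0 0.19 0 0 0;0 0 0 0 0 0 0")

```text
t: 28.22
ee_pos: [510.3, -110.1, 52.8]
orientation: [0.303, 2.814, -0.047]
ft_force: [0.2, 0.7, -1.0]
width: 11.9
```

Lid B slid over the rim (13.5 mm short with no force), so it fits. Pressing on.

Request:
play_rows(plan="0 0.06 0 0.19 0 0 0;0 0.06 0 0.19 0 0 0;0 0 0 0 0 0 0")

```text
t: 28.6
ee_pos: [510.7, -110.2, 49.0]
orientation: [0.303, 2.813, -0.048]
ft_force: [1.3, -0.1, 0.7]
width: 12.2
```

Request:
play_rows(plan="0 0.06 0 0.19 0 0 0;0 0.06 0 0.19 0 0 0;0 0 0 0 0 0 0")

```text
t: 28.98
ee_pos: [510.6, -110.1, 44.8]
orientation: [0.303, 2.814, -0.048]
ft_force: [1.1, -0.6, -1.2]
width: 11.8
```

Request:
play_rows(plan="0 0.06 0 0.19 0 0 0;0 0.03 0 0.1 0 0 0;0 0 0 0 0 0 0")

```text
t: 29.35
ee_pos: [510.2, -110.0, 41.6]
orientation: [0.303, 2.814, -0.047]
ft_force: [0.8, -0.5, -1.9]
width: 11.9
```

Request:
play_rows(plan="0 0.06 0 0.19 0 0 0;0 0.03 0 0.1 0 0 0;0 0 0 0 0 0 0")

```text
t: 29.72
ee_pos: [510.2, -109.9, 39.1]
orientation: [0.303, 2.814, -0.047]
ft_force: [-3.3, 1.5, 6.7]
width: 11.6
```

```bash
python3 ov.py 7;python3 pitch.py
```

```text
TCP [ 510.16 -109.95   39.1 ] seat est [ 505.5  -108.93   49.78]
scene white 24 red 61
  lid along x [-23.66  10.66  21.42] y [-2.75  6.03 13.28] z [60.21 66.17 73.25]
  tub along x [-33.78   0.28  29.8 ] y [19.41 23.74 30.8 ] z [ 5.18 12.   23.37]
top white 7 red 0
  lid along x [13.72 19.23 21.71] y [-5.08 -2.17  3.59] z [69.29 73.53 76.38]
TCP [ 510.2  -109.93   39.13] seat [ 505.54 -108.91   49.8 ] 11.83495271884652
scene 97 normal in tub axes (x,y) [-0.01 -0.01  1.  ] panel z at seat 52.10455688277782
top 75 normal in tub axes (x,y) [0.09 0.01 1.  ] panel z at seat 55.9895840785458
```

View pics/ov7.png

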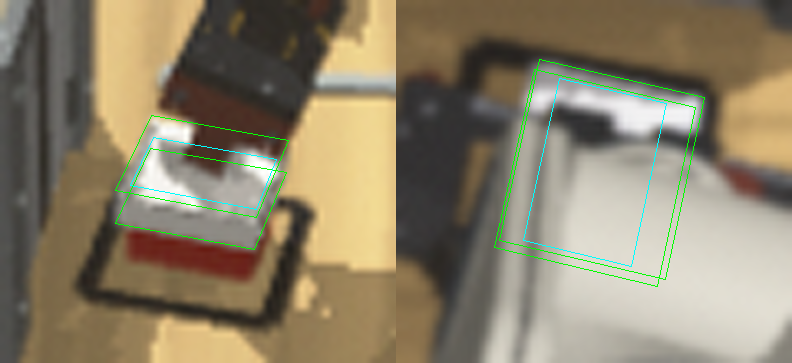

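The lid now covers most of the tub (lid skirt bottom at (190,235), thin red band below). It is near home, so I'll press firmly.

Request:
play_rows(plan="0 0.06 0 0.19 0 0 0;0 0.03 0 0.1 0 0 0;0 0 0 0 0 0 0;0 0 0 0 0 0 0")

```text
t: 30.42
ee_pos: [511.0, -110.1, 37.8]
orientation: [0.302, 2.811, -0.048]
ft_force: [-11.8, 3.0, 31.5]
width: 11.7
```

Request:
play_rows(plan="0 -0.06 0 -0.2 0 0 0;4 0 0 0 0 0 0;4 0 0 0 0 0 0;4 0 0 -3 0 0 0;4 0 0 -4 0 0 0;4 0 0 -5 0 0 0;4 0 0 -5 0 0 0;4 0 0 0 0 0 0")

```text
t: 31.42
ee_pos: [460.9, -99.4, 203.2]
orientation: [0.303, 2.807, -0.049]
ft_force: [-0.1, -0.3, -0.3]
width: 39.9
```

Run:
```python
from st import *
c=cur();o=get_obs();print(o["t"],c[0],o["ft_force"])
for n in("scene","top"):
    d=snap(n);np.savez(f"{n}8.npz",**d);P=cloud(d);px=np.asarray(d["pixels"]).astype(int)
    w=(px.max(-1)-px.min(-1)<30)&(px.min(-1)>130)&(abs(P[...,0]-505)<60)&(abs(P[...,1]+107)<60)&(P[...,2]>40)&(P[...,2]<90)
    q=P[w];h=q[:,2]
    pan=q[abs(h-np.median(h))<4]
    nn=np.linalg.svd(pan-pan.mean(0),full_matrices=0)[2][2];nn*=np.sign(nn[2])
    print(n,w.sum(),"panel z",np.median(pan[:,2]),"normal",nn,"rect",cv2.minAreaRect(np.float32(pan[:,:2])),"rib z",np.percentile(h,98))
    b=(abs(P[...,0]-450)<20)&(abs(P[...,1]+80)<60)
    print("  bench z near",np.median(P[...,2][b]))
s=dict(np.load("scene8.npz"));save(s,"pics/s8.png",(310,155,390,225),7)
```

```text
31.425 [460.87 -99.37 203.2 ] [-0.1  -0.33 -0.25]
scene 285 panel z 52.178097576680045 normal [0. 0. 1.] rect ((504.05517578125, -105.71564483642578), (71.14630126953125, 75.78054809570312), 78.22994232177734) rib z 73.23693382279407
  bench z near 11.19097843054817
top 372 panel z 54.247142565543754 normal [0.03 0.01 1.  ] rect ((503.93353271484375, -108.64401245117188), (67.70653533935547, 73.1063003540039), 78.05327606201172) rib z 74.35647352895606
  bench z near 332.63546154370624
```

View pics/s8.png

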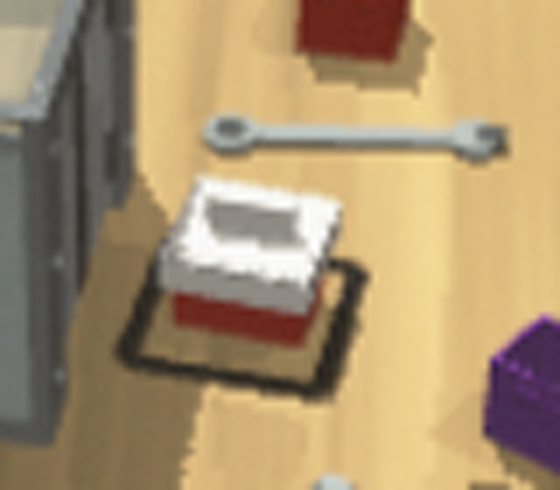

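The crop shows the lid level on the tub at (250,245), with an even red band beneath. The panel top averages 53.2 mm (expected 53), so it is home.

For the push, the 178 mm gripper body must go through the doorway with its 75 mm side across, and the tool tilted about 55° outward. That needs the other wrist branch. I'll fit a kinematic model from the readings to plan it.

```bash
cat > fk.py <<'E'
from h import *
from scipy.optimize import least_squares
o=get_obs()
D=[([-1.355,.423,1.63,0,1.089,-.019],[145.4,-607.8,198.5],[-3.12,-.37,0]),
([.31,.02,2.42,.1,.11,1.46],[425.66,152.31,178.36],[-2.877,-.476,-.879]),
([.28,.2,2.3,.4,.11,1.13],[483.25,166.72,144.83],[-2.888,-.485,-.803]),
([.32,.32,2.18,.01,.34,1.55],[472.87,171.52,92.64],[-3.017,-.503,-.451]),
([-.13,.08,2.18,-.04,.57,-1.45],[468.97,-59.1,188.93],[.306,2.815,-.046]),
([-.24,.41,2.17,.03,.25,-1.62],[507.56,-109.11,60.78],[.305,2.814,-.047]),
([.32,.34,2.14,.01,.36,1.56],[493.7,175.89,92.73],[-3.019,-.49,-.457])]
P0=np.array([200,500,0,470,250,-np.pi/2,1.,1.])
def rz(a):return R.from_euler("z",a)
def ry(a):return R.from_euler("y",a)
def fk(q,p,s4=1):
    h,L1,e,L2,L3,c=p[:6]
    A=rz(q[0]);B=A*ry(q[1]);C=A*ry(q[1]+q[2]);T=C*rz(S4*q[3])*ry(q[4])*rz(S6*q[5]+c)
    return np.array([0,0,h])+B.apply([0,0,L1])+C.apply([e,0,L2])+T.apply([0,0,L3]),T
S4,S6=1,1
def res(p):
    r=[]
    for q,x,rv in D:
        y,T=fk(q,p);r+=list((y-x)/3)+list((T.inv()*R.from_rotvec(rv)).as_rotvec()*100)
    return np.array(r)
best=None
for S4 in(1,-1):
  for S6 in(1,-1):
    for c in(-np.pi/2,np.pi/2,0,np.pi):
        p=P0.copy()[:6];p[5]=c
        f=least_squares(res,p)
        if best is None or f.cost<best[0]: best=(f.cost,S4,S6,f.x)
cost,S4,S6,PP=best
if __name__=="__main__":
    print(best,np.abs(res(PP)).max()); print(res(PP).reshape(-1,6))
    y,T=fk(o["qpos"],PP);print("now",o["qpos"],y,o["ee_pos"],T.as_rotvec(),o["orientation"])
E
python3 fk.py
```

```text
(np.float64(53.030361379211385), 1, 1, array([324.56, 565.87,  85.05, 488.07, 341.6 ,   1.57])) 4.024600847268886
[[-3.85 -0.94 -0.41 -0.07 -0.   -0.01]
 [ 1.22 -3.62  0.28 -0.05  0.09 -0.22]
 [ 1.56 -3.74 -0.09 -0.01  0.35  0.32]
 [ 1.55 -4.02  0.33  0.1  -0.46  0.28]
 [-0.43 -3.16 -0.45  0.36  0.13 -0.33]
 [-1.19 -3.87 -0.26 -0.07 -0.07 -0.15]
 [ 0.77 -3.42  0.6  -0.18 -0.1   0.11]]
now [-0.24  0.05  2.17  0.02  0.6  -1.61] [ 457.06 -110.61  199.43] [459.49 -99.02 199.79] [ 0.3   2.81 -0.05] [ 0.3   2.81 -0.05]
```

```bash
python3 - <<'E'
import re
s=open("fk.py").read()
s=s.replace("P0=np.array([200,500,0,470,250,-np.pi/2,1.,1.])","P0=np.array([200,500,0,470,250,-np.pi/2,0.])").replace("h,L1,e,L2,L3,c=p[:6]","h,L1,e,L2,L3,c,dl=p").replace("np.array([0,0,h])+","np.array([0,0,h])+A.apply([0,dl,0])+").replace("copy()[:6]","copy()")
s=s.replace("D=[(","D=[(o['qpos'],o['ee_pos'],o['orientation']),(")
open("fk.py","w").write(s)
E
python3 fk.py
python3 - <<'E'
from h import *
c=cur()
for n in("scene","top"):
    d=snap(n);P=cloud(d);L=(P-c[0])@c[1]
    print(n)
    for z0 in range(-220,-10,10):
        k=(abs(L[...,0])<70)&(abs(L[...,1])<110)&(L[...,2]>=z0)&(L[...,2]<z0+10)
        if k.sum()>3: print(z0,k.sum(),"x",np.percentile(L[k][:,0],[0,100]),"y",np.percentile(L[k][:,1],[0,100]))
E
```

```text
(np.float64(1.490804803206922), 1, 1, array([318.7 , 563.77,  81.21, 486.83, 336.84,   1.57,  11.57])) 0.7058712790728213
[[ 0.05 -0.12  0.   -0.    0.    0.1 ]
 [-0.09 -0.06 -0.09 -0.07 -0.   -0.02]
 [-0.13 -0.02  0.09 -0.05  0.09 -0.23]
 [ 0.35 -0.15 -0.28 -0.01  0.35  0.3 ]
 [ 0.42 -0.34  0.32  0.1  -0.46  0.27]
 [ 0.03  0.71 -0.34  0.36  0.13 -0.35]
 [-0.18 -0.16 -0.31 -0.07 -0.07 -0.16]
 [-0.39  0.26  0.61 -0.18 -0.1   0.09]]
now [-0.24  0.05  2.17  0.02  0.6  -1.61] [459.64 -99.37 199.79] [459.49 -99.02 199.79] [ 0.3   2.81 -0.05] [ 0.3   2.81 -0.05]
scene
-220 41 x [-36.13  36.89] y [11.84 39.24]
-210 117 x [-35.66  38.69] y [-6.97 42.3 ]
-200 52 x [-35.86  38.53] y [ 2.75 43.78]
-190 19 x [-31.36  32.59] y [13.52 21.27]
-180 44 x [-20.01  24.31] y [-3.41 22.42]
-170 48 x [-18.76  24.88] y [ 0.55 22.74]
-160 49 x [-20.55  24.1 ] y [-15.15  22.73]
-150 264 x [-30.99  33.42] y [-58.12  95.99]
-140 87 x [-31.41  33.91] y [-64.41  94.01]
-130 123 x [-31.61  34.11] y [-74.39  90.3 ]
-120 85 x [-31.83  33.92] y [-72.55  87.16]
-110 61 x [-30.23  34.49] y [-75.57  87.85]
-80 4 x [-8.15  5.55] y [33.72 37.94]
-70 18 x [-9.7  12.48] y [28.36 36.58]
-60 20 x [-9.98 12.12] y [28.87 35.41]
-50 17 x [-8.98 11.92] y [27.42 33.68]
-40 17 x [-9.26 11.78] y [26.91 33.1 ]
-30 12 x [-9.54 11.66] y [24.96 31.55]
top
-210 12 x [-36.52 -23.62] y [-2.03 28.28]
-200 47 x [-36.14 -20.84] y [-39.21  28.12]
-190 5 x [-31.81 -21.28] y [-40.69 -24.27]
-160 28 x [-31.48  30.92] y [-75.55  87.98]
-150 630 x [-32.08  33.89] y [-88.32  89.11]
-140 38 x [-31.95  17.34] y [-82.55  88.92]
-130 172 x [-32.27 -20.19] y [-77.68  85.15]
-120 47 x [-32.15  29.43] y [-76.67  80.87]
-110 6 x [-31.79  -4.91] y [-72.35  74.4 ]
```

```bash
cat > push.py <<'E'
from fk import *
BY=-5.6; DOOR=np.array([590,-110.3,0.])
bx=np.array([np.cos(np.radians(BY)),np.sin(np.radians(BY)),0]);by=np.array([-bx[1],bx[0],0])
TH=48
def Rp(roll):
    t=np.radians(TH);z=np.sin(t)*bx-np.cos(t)*np.array([0,0,1.])
    j=np.cos(t)*bx+np.sin(t)*np.array([0,0,1.])   # jaw dir
    y=roll*j
    return np.c_[np.cross(y,z),y,z]
def pose(x,yy,tz,roll):
    M=Rp(roll);return DOOR+x*bx+yy*by+[0,0,tz]+23*M[:,2],M
lo=np.array([-3,-.9,.09,-1.31,.11,-2.54]);hi=np.array([3,2.11,2.58,4.45,2.69,2.54])
def ik(pos,M,q0):
    def f(q):
        y,T=fk(q,PP);return np.r_[(y-pos)/10,(T.inv()*R.from_matrix(M)).as_rotvec()*10]
    s=least_squares(f,np.clip(q0,lo+.01,hi-.01),bounds=(lo,hi));return s.x,np.sqrt(2*s.cost)
E
python3 - <<'E'
from push import *
d=dict(np.load("top0.npz"));P=cloud(d);px=np.asarray(d["pixels"]).astype(int)
k=(px[...,2]>px[...,1]*1.6)&(px[...,0]>px[...,1]*1.3)&(P[...,2]>5)&(P[...,2]<70)&(P[...,0]>250)&(P[...,0]<480)&(abs(P[...,1]+60)<150)
print("purple",k.sum(),cv2.minAreaRect(np.float32(P[k][:,:2])))
q=o["qpos"]
for roll in(1,-1):
    for x,tz in((-145,135),(-145,15),(68,15)):
        pos,M=pose(x,-5,tz,roll)
        for q6 in(-1.5,0,1.5):
            s,e=ik(pos,M,[-.2,.4,2,3.14,.5,q6])
            print(roll,x,tz,pos,s,"err %.3f"%e)
            if e<.01:break
E
```

```text
purple 107 ((345.5384216308594, -17.47509765625), (44.83794403076172, 65.2463150024414), 53.481807708740234)
1 -145 135 [ 462.21 -102.79  119.61] [-0.49  0.29  2.47  2.22  0.43 -2.54] err 1.625
1 -145 135 [ 462.21 -102.79  119.61] [-0.13  0.26  2.47  3.71  0.29  2.54] err 2.561
1 -145 135 [ 462.21 -102.79  119.61] [-0.13  0.26  2.47  3.71  0.29  2.54] err 2.561
1 -145 15 [ 462.21 -102.79   -0.39] [-0.53  0.62  2.37  2.16  0.49 -2.54] err 3.553
1 -145 15 [ 462.21 -102.79   -0.39] [-0.07  0.61  2.4   3.73  0.45  2.54] err 4.078
1 -145 15 [ 462.21 -102.79   -0.39] [-0.07  0.61  2.4   3.73  0.45  2.54] err 4.078
1 68 15 [ 674.2  -123.58   -0.39] [-0.33  0.73  2.04  2.35  0.4  -2.54] err 1.940
1 68 15 [ 674.2  -123.58   -0.39] [-0.11  0.72  2.03  3.71  0.32  2.54] err 2.596
1 68 15 [ 674.2  -123.58   -0.39] [-0.11  0.72  2.03  3.71  0.32  2.54] err 2.596
-1 -145 135 [ 462.21 -102.79  119.61] [-0.4   0.4   2.56  2.77  0.67  0.09] err 0.000
-1 -145 15 [ 462.21 -102.79   -0.39] [-0.4   0.9   2.53  2.89  1.11 -0.09] err 0.000
-1 68 15 [ 674.2  -123.58   -0.39] [-0.26  0.79  2.11  2.93  0.6   0.07] err 0.000
```

```bash
cat > plan1.py <<'E'
from push import *
q=o["qpos"]
s,e=ik(*pose(-138,-10,120,-1),[-.4,.4,2.5,2.8,.67,.09]);s2,e2=ik(*pose(-138,-10,15,-1),s);print(s,e,s2,e2)
N=22
pts=[(0,0,-23)]+[(a,b,c) for a in(-34,34) for b,c in((74,-103),(-74,-103),(89,-151),(-89,-151))]
Q=[q+(s-q)*i/N for i in range(N+1)]
Tp=cur();rows=[]
for i in range(1,N+1):
    y,T=fk(Q[i],PP);M=T.as_matrix();y0,T0=fk(Q[i-1],PP)
    dt=T0.inv().apply(y-y0)/10;dr=np.degrees((T0.inv()*T).as_rotvec())
    rows.append(np.r_[0,np.round(dt,2),np.round(dr,1)])
    W=y+T.apply(pts)
    bayx=((W-DOOR)@bx)
    print(i,y,"minz %.0f"%W[:,2].min(),"max bay x %.0f"%bayx.max(),"z there %.0f"%W[bayx.argmax(),2],"rot %.1f"%np.linalg.norm(dr))
print(";".join(" ".join(f"{v:g}" for v in r) for r in rows))
E
python3 plan1.py
```

```text
[-0.41  0.46  2.55  2.78  0.71  0.06] 8.73134686174792e-13 [-0.41  0.89  2.51  2.88  1.08 -0.09] 3.5289346740293854e-12
1 [450.06 -75.84 183.55] minz 206 max bay x -120 z there 300 rot 11.7
2 [443.07 -52.86 171.77] minz 194 max bay x -118 z there 293 rot 11.7
3 [438.11 -30.7  162.78] minz 185 max bay x -116 z there 286 rot 11.8
4 [435.23  -9.84 156.29] minz 178 max bay x -115 z there 278 rot 11.8
5 [434.46   9.27 152.  ] minz 173 max bay x -115 z there 270 rot 11.9
6 [435.72  26.22 149.58] minz 170 max bay x -116 z there 309 rot 11.9
7 [438.88  40.63 148.64] minz 168 max bay x -119 z there 297 rot 11.9
8 [443.73  52.18 148.81] minz 168 max bay x -123 z there 240 rot 12.0
9 [450.   60.6 149.7] minz 168 max bay x -119 z there 267 rot 12.0
10 [457.36  65.69 150.93] minz 169 max bay x -115 z there 261 rot 12.0
11 [465.42  67.31 152.15] minz 169 max bay x -113 z there 252 rot 12.0
12 [473.75  65.41 153.02] minz 169 max bay x -114 z there 242 rot 12.0
13 [481.88  60.   153.25] minz 169 max bay x -117 z there 231 rot 12.0
14 [489.34  51.17 152.58] minz 168 max bay x -124 z there 219 rot 12.
[... 543 characters left out ...]
y x -138 z there 120 rot 11.6
0 1.75 2.09 0.99 -3.8 2.3 10.8;0 1.8 1.73 0.96 -3.5 2.5 10.9;0 1.79 1.39 0.92 -3.2 2.6 11.1;0 1.71 1.09 0.86 -2.9 2.7 11.2;0 1.58 0.84 0.81 -2.6 2.7 11.3;0 1.41 0.64 0.74 -2.4 2.7 11.4;0 1.22 0.51 0.67 -2.2 2.7 11.4;0 1.02 0.44 0.59 -2 2.6 11.5;0 0.82 0.43 0.51 -1.9 2.6 11.6;0 0.64 0.48 0.42 -1.8 2.5 11.6;0 0.49 0.58 0.33 -1.8 2.5 11.6;0 0.39 0.73 0.25 -1.8 2.5 11.6;0 0.33 0.91 0.16 -1.8 2.5 11.6;0 0.33 1.11 0.07 -1.9 2.5 11.6;0 0.39 1.32 -0.01 -1.9 2.7 11.5;0 0.51 1.52 -0.09 -2 2.8 11.4;0 0.7 1.7 -0.16 -2 3 11.3;0 0.93 1.85 -0.23 -2 3.2 11.2;0 1.22 1.96 -0.3 -2 3.5 11.1;0 1.54 2.02 -0.35 -1.9 3.8 11;0 1.89 2.01 -0.4 -1.7 4.1 10.8;0 2.26 1.93 -0.44 -1.5 4.4 10.7
```

```bash
sed -i 's/N=22/N=28/' plan1.py; python3 plan1.py | tail -1
```

```text
0 1.4 1.64 0.8 -3 1.8 8.5;0 1.43 1.42 0.78 -2.8 1.9 8.6;0 1.44 1.2 0.75 -2.6 2 8.6;0 1.41 1 0.72 -2.4 2.1 8.7;0 1.35 0.82 0.69 -2.2 2.1 8.8;0 1.27 0.66 0.65 -2.1 2.1 8.8;0 1.17 0.53 0.61 -1.9 2.1 8.9;0 1.06 0.43 0.57 -1.8 2.1 9;0 0.93 0.36 0.52 -1.7 2.1 9;0 0.81 0.33 0.47 -1.6 2.1 9;0 0.69 0.32 0.42 -1.5 2 9.1;0 0.57 0.34 0.37 -1.5 2 9.1;0 0.47 0.39 0.31 -1.4 2 9.1;0 0.39 0.46 0.26 -1.4 1.9 9.1;0 0.32 0.55 0.2 -1.4 1.9 9.1;0 0.28 0.66 0.15 -1.4 1.9 9.1;0 0.27 0.78 0.1 -1.5 2 9.1;0 0.29 0.9 0.05 -1.5 2 9.1;0 0.33 1.03 -0 -1.5 2.1 9;0 0.41 1.16 -0.05 -1.6 2.2 9;0 0.51 1.27 -0.1 -1.6 2.3 8.9;0 0.65 1.37 -0.14 -1.6 2.4 8.9;0 0.8 1.46 -0.18 -1.6 2.6 8.8;0 0.98 1.52 -0.22 -1.5 2.7 8.7;0 1.18 1.55 -0.25 -1.5 2.9 8.6;0 1.39 1.56 -0.28 -1.4 3.1 8.6;0 1.61 1.53 -0.31 -1.3 3.3 8.5;0 1.84 1.47 -0.33 -1.1 3.5 8.4
```

Request:
play_rows(plan="0 1.4 1.64 0.8 -3 1.8 8.5;0 1.43 1.42 0.78 -2.8 1.9 8.6;0 1.44 1.2 0.75 -2.6 2 8.6;0 1.41 1 0.72 -2.4 2.1 8.7;0 1.35 0.82 0.69 -2.2 2.1 8.8;0 1.27 0.66 0.65 -2.1 2.1 8.8;0 1.17 0.53 0.61 -1.9 2.1 8.9;0 1.06 0.43 0.57 -1.8 2.1 9;0 0.93 0.36 0.52 -1.7 2.1 9;0 0.81 0.33 0.47 -1.6 2.1 9;0 0.69 0.32 0.42 -1.5 2 9.1;0 0.57 0.34 0.37 -1.5 2 9.1;0 0.47 0.39 0.31 -1.4 2 9.1;0 0.39 0.46 0.26 -1.4 1.9 9.1;0 0 0 0 0 0 0")

```text
t: 33.5
ee_pos: [465.2, 67.5, 151.2]
orientation: [-2.497, -1.045, -0.97]
ft_force: [0.1, -0.5, 0.2]
width: 0.1
```

```bash
python3 -c "
from h import *
o=get_obs();print(o['t'],o['qpos'],o['ee_pos'],o['width'])"; python3 plan1.py | sed -n '1p;28p'
```

```text
33.5 [-0.32  0.26  2.36  1.4   0.65 -0.77] [465.18  67.47 151.18] 0.09375743546038154
[-0.41  0.46  2.55  2.78  0.71  0.07] 5.013035307877691e-13 [-0.41  0.88  2.51  2.88  1.08 -0.09] 2.2789170038298e-12
27 [474.57 -98.73 108.43] minz 120 max bay x -133 z there 124 rot 4.6
```

Following the plan exactly. Second half.

Request:
play_rows(plan="0 0.32 0.55 0.2 -1.4 1.9 9.1;0 0.28 0.66 0.15 -1.4 1.9 9.1;0 0.27 0.78 0.1 -1.5 2 9.1;0 0.29 0.9 0.05 -1.5 2 9.1;0 0.33 1.03 0 -1.5 2.1 9;0 0.41 1.16 -0.05 -1.6 2.2 9;0 0.51 1.27 -0.1 -1.6 2.3 8.9;0 0.65 1.37 -0.14 -1.6 2.4 8.9;0 0.8 1.46 -0.18 -1.6 2.6 8.8;0 0.98 1.52 -0.22 -1.5 2.7 8.7;0 1.18 1.55 -0.25 -1.5 2.9 8.6;0 1.39 1.56 -0.28 -1.4 3.1 8.6;0 1.61 1.53 -0.31 -1.3 3.3 8.5;0 1.84 1.47 -0.33 -1.1 3.5 8.4;0 0 0 0 0 0 0;0 0 0 0 0 0 0")

```text
t: 35.5
ee_pos: [470.1, -107.9, 106.1]
orientation: [-1.656, 1.817, -0.813]
ft_force: [-0.0, -0.3, -0.1]
width: 0.6
```

```bash
cat > nxt.py <<'E'
from push import *
import sys
x,y,tz,nr,nt=map(float,sys.argv[1:6])
c=cur();p,M=pose(x,y,tz,-1)
tip=c[0]-23*c[1][:,2]
print(o["t"],"tip bay",(tip-DOOR)@bx,(tip-DOOR)@by,tip[2],"F",o["ft_force"],"q",o["qpos"],"rot err",np.degrees(R.from_matrix(c[1].T@M).as_rotvec()))
print("ik ok",ik(p,M,o["qpos"])[1])
seg(c,(p,M),0,int(nr),int(nt))
E
python3 nxt.py -138 -10 15 1 6
```

```text
35.5 tip bay -136.64856623429884 -9.351209570853383 121.46084437632851 F [-0.02 -0.26 -0.11] q [-0.41  0.45  2.55  2.78  0.7   0.07] rot err [-0.02  0.01  0.26]
ik ok 4.680937266940658e-12
1 x  0 0 0 0 -0.02 0.01 0.26
6 x  0 0.01 1.33 1.17 0 0 0
```

```bash
python3 nxt.py -147 -10 15 1 6 | tail -3
```

```text
ik ok 1.1867891116612638e-12
1 x  0 0 0 0 -0.02 0.01 0.26
6 x  0 0.01 1.43 1.06 0 0 0
```

Request:
play_rows(plan="0 0.01 0.69 -0.77 0 0 0.26;0 0.01 1.31 1.19 0 0 0;0 0.01 1.31 1.19 0 0 0;0 0.01 1.31 1.19 0 0 0;0 0.01 1.31 1.19 0 0 0;0 0.01 1.31 1.19 0 0 0;0 0.01 1.31 1.19 0 0 0;0 0 0 0 0 0 0;0 0 0 0 0 0 0")

```text
t: 36.62
ee_pos: [459.6, -107.8, 0.5]
orientation: [-1.647, 1.824, -0.811]
ft_force: [-0.1, -1.0, 0.1]
width: 0.4
```

```bash
python3 nxt.py 68 -10 15 1 14
python3 - <<'E'
from h import *
d=snap("scene");save(d,"pics/q1.png",(250,110,400,250),5)
E
```

```text
36.625 tip bay -147.13980816151684 -10.209431155273798 15.859227003591823 F [-0.14 -0.95  0.11] q [-0.42  0.89  2.53  2.87  1.11 -0.1 ] rot err [-0.01 -0.08 -0.22]
ik ok 2.1624060034663194e-11
1 x  0 0 0 0 -0.01 -0.08 -0.22
14 x  0 -0.00 -1.02 1.15 0 0 0
```

View pics/q1.png

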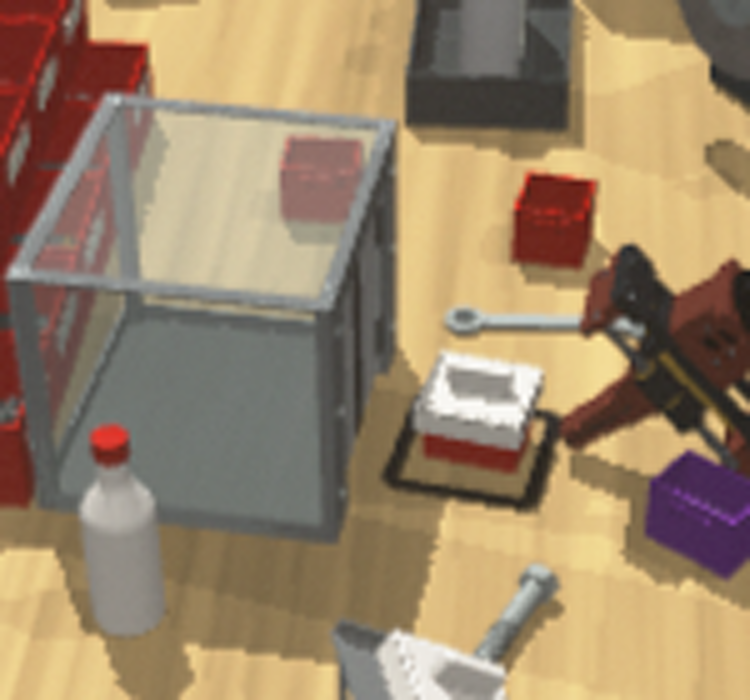

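The picture shows the closed tub at (475,410), the fingertips just behind it at (570,430), and the purple tub and spanner clear. Pushing now.

Request:
play_rows(plan="0 0 -0.8 0.89 0 0 -0.2;0 0 -0.8 0.89 0 0 0;0 0 -0.8 0.89 0 0 0;0 0 -0.8 0.89 0 0 0;0 0 -0.8 0.89 0 0 0;0 0 -0.8 0.89 0 0 0;0 0 -0.8 0.89 0 0 0;0 0 -0.8 0.89 0 0 0;0 0 0 0 0 0 0")

```text
t: 37.8
ee_pos: [556.7, -117.8, 0.4]
orientation: [-1.649, 1.82, -0.814]
ft_force: [-0.4, -0.8, 0.3]
width: 0.2
```

```bash
cat > tub.py <<'E'
from push import *
for n in("scene","top"):
    d=snap(n);P=cloud(d);px=np.asarray(d["pixels"]).astype(int)
    X=(P-DOOR)@bx;Y=(P-DOOR)@by
    k=(px.max(-1)-px.min(-1)<30)&(px.min(-1)>140)&(X>-140)&(X<190)&(abs(Y)<75)&(P[...,2]>45)&(P[...,2]<85)
    if k.sum()<10: print(n,"lid px",k.sum());continue
    q=np.c_[X[k],Y[k]];h=P[...,2][k];m=abs(h-np.percentile(h,30))<6
    print(n,k.sum(),"lid rect bay",cv2.minAreaRect(np.float32(q)),"z",np.percentile(h,[5,30,95]))
    r=(px[...,0]>2*px[...,1])&(px[...,0]>50)&(X>-140)&(X<190)&(abs(Y)<75)&(P[...,2]>5)&(P[...,2]<40)
    print("  tub red x",np.percentile(X[r],[2,98]) if r.sum()>5 else r.sum())
E
python3 tub.py; python3 nxt.py 68 -10 15 1 10
```

```text
scene 132 lid rect bay ((-21.532726287841797, 2.8933067321777344), (56.52014923095703, 73.21721649169922), 1.7222660779953003) z [48.68 51.53 71.48]
  tub red x [-42.89  -0.68]
top lid px 0
37.9 tip bay -50.70783113147444 -10.632026500119295 15.461063307305597 F [0.17 0.11 0.12] q [-0.33  0.79  2.35  2.91  0.84 -0.  ] rot err [-0.06 -0.11 -0.03]
ik ok 1.766255620817938e-14
1 x  0 0 0 0 -0.06 -0.11 -0.03
10 x  0 -0.01 -0.79 0.89 0 0 0
```

Request:
play_rows(plan="0 0 -0.79 0.89 0 0 0;0 0 -0.79 0.89 0 0 0;0 0 -0.79 0.89 0 0 0;0 0 -0.79 0.89 0 0 0;0 0 -0.79 0.89 0 0 0;0 0 0 0 0 0 0")

```text
t: 38.65
ee_pos: [616.2, -123.7, 0.4]
orientation: [-1.649, 1.82, -0.815]
ft_force: [-0.3, -1.1, -1.6]
width: 0.8
```

Request:
play_rows(plan="0 0 -0.79 0.89 0 0 0;0 0 -0.79 0.89 0 0 0;0 0 -0.79 0.89 0 0 0;0 0 -0.79 0.89 0 0 0;0 0 -0.79 0.89 0 0 0;0 0 -0.27 0.3 0 0 0;0 0 0 0 0 0 0")

```text
t: 39.52
ee_pos: [678.1, -129.9, -0.5]
orientation: [-1.649, 1.822, -0.813]
ft_force: [-1.0, -0.9, -0.5]
width: -0.1
```

```bash
python3 tub.py; python3 nxt.py -150 -10 15 1 18
```

```text
scene lid px 0
top lid px 0
39.625 tip bay 72.09296792810228 -10.863482352315222 14.747558182926303 F [-1.04  0.74 -0.31] q [-0.27  0.78  2.11  2.92  0.59  0.07] rot err [-0.06 -0.11 -0.05]
ik ok 7.73838190934277e-15
1 x  0 0 0 0 -0.06 -0.11 -0.05
18 x  0 -0.01 0.82 -0.92 0 0 0
```

Request:
play_rows(plan="0 0 0.4 -0.45 0 0 0;0 0 1.2 -1.34 0 0 0;0 0 1.2 -1.34 0 0 0;0 0 1.2 -1.34 0 0 0;0 0 1.2 -1.34 0 0 0;0 0 1.2 -1.34 0 0 0;0 0 1.2 -1.34 0 0 0;0 0 1.2 -1.34 0 0 0;0 0 1.2 -1.34 0 0 0;0 0 1.2 -1.34 0 0 0;0 0 1.2 -1.34 0 0 0;0 0 0 0 0 0 0;0 0 0 0 0 0 0")

```text
t: 41.25
ee_pos: [493.1, -111.5, -0.2]
orientation: [-1.649, 1.822, -0.813]
ft_force: [-0.3, -0.1, 0.7]
width: 0.5
```

Request:
play_rows(plan="0 0 -1.4 -1.3 0 0 0;0 0 -1.4 -1.3 0 0 0;0 0 -1.4 -1.3 0 0 0;0 0 -1.4 -1.3 0 0 0;0 0 -1.4 -1.3 0 0 0;0 0 -1.4 -1.3 0 0 0;0 0 0 0 0 0 0")

```text
t: 42.12
ee_pos: [492.2, -111.4, 116.5]
orientation: [-1.648, 1.818, -0.817]
ft_force: [0.4, -0.1, -0.3]
width: 0.6
```

```bash
python3 - <<'E'
from push import *
print(o["t"],o["ee_pos"],o["ft_force"])
s=snap("scene");t=snap("top");np.savez("scene9.npz",**s);np.savez("top9.npz",**t)
a=cv2.resize(np.asarray(s["pixels"])[110:330,245:425,::-1],None,fx=2.6,fy=2.6,interpolation=cv2.INTER_CUBIC)
b=cv2.resize(np.asarray(t["pixels"])[75:255,330:460,::-1],None,fx=2.4,fy=3.178,interpolation=cv2.INTER_CUBIC)[:a.shape[0]]
b=cv2.copyMakeBorder(b,0,a.shape[0]-b.shape[0],0,0,cv2.BORDER_CONSTANT)
cv2.imwrite("pics/fin.png",np.hstack([a,b]));print(np.hstack([a,b]).shape)
E
python3 fit.py 9
```

```text
42.125 [ 492.21 -111.38  116.47] [ 0.4  -0.05 -0.34]
(572, 780, 3)
top N 3842 1174 normal [-0.54 -0.18  0.82] tilt 35.01835114589243 yaw up 18.804022950900563 p0 [507.92 269.99  50.07]
 lid 198 ribrect ((-28.46251678466797, -115.8973388671875), (125.77731323242188, 53.2598991394043), 12.104426383972168) grip pt [517.78 150.92  41.93] panel up-mid [-60.77  38.38] -28.46251678466797 ylext [-126.9   -76.79] -115.8973388671875
 lid 260 ribrect ((-28.02342414855957, -58.045921325683594), (71.4697494506836, 80.05115509033203), 89.36561584472656) grip pt [499.47 205.8   42.18] panel up-mid [-57.66  37.89] -28.02342414855957 ylext [-97.03 -18.63] -58.045921325683594
 lid 189 ribrect ((-26.416427612304688, 38.115718841552734), (81.68877410888672, 84.77212524414062), 2.7213757038116455) grip pt [469.72 297.25  43.1 ] panel up-mid [-59.61  37.67] -26.416427612304688 ylext [-1.1  76.63] 38.115718841552734
 lid 245 ribrect ((-27.532896041870117, 105.29226684570312), (51.392330169677734, 79.82429504394531), 89.67189025878906) grip pt [447.2  360.55  42.46] panel up-mid [-54.96  37.86] -27.53289604
[... 427 characters left out ...]
-33.924015045166016, -62.2646369934082), (81.20320892333984, 17.45635223388672), 0.36672163009643555) grip pt [498.77 210.29  41.26] panel up-mid [-64.72  33.15] -33.924015045166016 ylext [-101.38  -22.55] -62.2646369934082
 lid 224 ribrect ((-32.41439437866211, 73.27025604248047), (56.467586517333984, 80.18647003173828), 89.87158966064453) grip pt [455.6  338.77  42.11] panel up-mid [ 2.6  33.85] -32.41439437866211 ylext [ 36.37 112.68] 73.27025604248047
 lid 129 ribrect ((-32.20094299316406, 109.36186218261719), (78.18620300292969, 14.999316215515137), 1.8451282978057861) grip pt [443.96 372.93  42.23] panel up-mid [-64.23  34.1 ] -32.20094299316406 ylext [ 70.72 126.77] 109.36186218261719
```

View pics/fin.png

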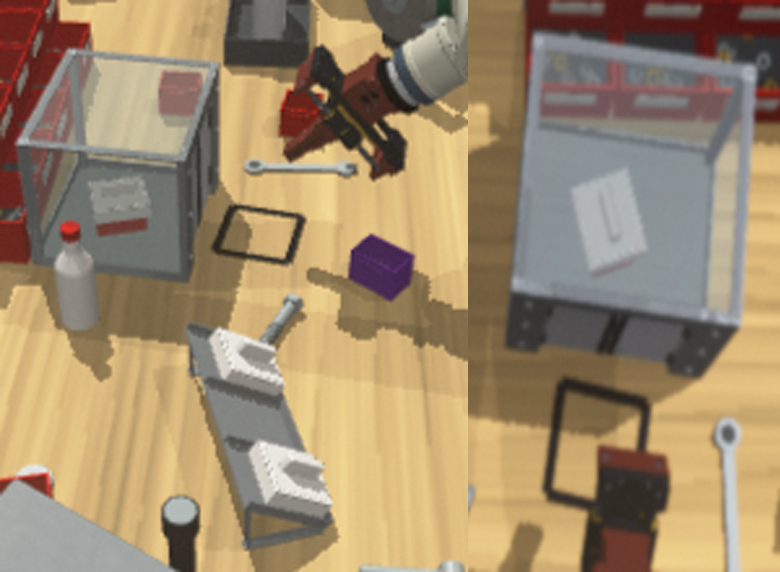

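The final picture shows:
- **Tub:** in the bay with its lid on, at scene (120,205) and top (610,222).
- **Flaps:** they look shut.
- **Rack:** two lids lie flat on it.
- **Tape:** empty.

One numeric check of the tub position and flaps against the first picture.

Run:
```python
from push import *
t=dict(np.load("top9.npz"));t0=dict(np.load("top0.npz"));s=dict(np.load("scene9.npz"));s0=dict(np.load("scene0.npz"))
r=att(t)@np.array([(389.2-t["cx"])/t["fx"],(144.9-t["cy"])/t["fy"],1]);p=t["eye"]+r*(55-t["eye"][2])/r[2]
print("lid centre in bay",(p-DOOR)@bx,(p-DOOR)@by)
P=cloud(t);P0=cloud(t0)
X=(P0-DOOR)@bx;Y=(P0-DOOR)@by
k=(abs(Y)<70)&(P0[...,2]>15)&(P0[...,2]<165)&(abs(X)<25)
print("top flap px",k.sum(),"depth change mm",np.percentile((P-P0)[k]@bx,[5,50,95]),"Colour diff",np.abs(t["pixels"][k].astype(int)-t0["pixels"][k]).mean())
for nm,A,B in(("top",t,t0),("scene",s,s0)):
    C=cloud(A);C0=cloud(B)
    for n,(x,y) in{"t2":(646,-407),"t3":(456,-362)}.items():
        f=lambda D,C:(lambda m:cv2.minAreaRect(np.float32(C[m][:,:2]))[0] if m.sum()>5 else None)((D["pixels"][...,0].astype(int)>2*D["pixels"][...,1].astype(int))&(D["pixels"][...,0]>80)&(abs(C[...,0]-x)<60)&(abs(C[...,1]-y)<60)&(C[...,2]>42)&(C[...,2]<60))
        print(nm,n,f(B,C0),f(A,C))
```

```text
lid centre in bay 102.97944201100239 7.246567971404686
top flap px 631 depth change mm [-1.48  0.02  1.36] Colour diff 7.37823560486001
top t2 (646.1691284179688, -407.07916259765625) (645.1834716796875, -406.7829284667969)
top t3 (456.48779296875, -362.313720703125) (456.825439453125, -361.83197021484375)
scene t2 None None
scene t3 (457.032958984375, -359.97418212890625) (457.4998779296875, -356.3353271484375)
```

```bash
python3 -c "
from workcell import *
print(close_job())"
```

```text
the job is handed in; nothing more can be done
None
```

The job is handed in at about 42 s on the robot's clock. The tub on the tape is closed, stands in the bay, and both flaps are shut behind it. `close_job()` gave no verdict, so the figures below are my own checks.

**What I did**
- The tub on the tape was tub A (68 x 44 mm).
- The first lid I tried, from the rack lane nearest the tub, stopped with its skirt on the rim at 23 N. I put it back flat in its lane.
- The middle lane's lid slid on and seated, and I pressed it to 31 N. I never read the 10 to 15 N snap itself; the readings between steps stayed under 2 N until the lid was home.
- I then pushed the closed tub through the flaps with the tool tilted about 48° and its narrow side across the doorway.

**Last checks**
- **Lid:** the panel was level at about 53 mm, measured before the push (home is 53). After the push I only saw in the picture that it was still on.
- **Tub:** upright, with its centre about 103 mm past the flaps and 7 mm off centre. That is slightly less than the roughly 110 mm I aimed for, and about 2 mm under the stated 105 mm clearance.
- **Flaps:** the depth readings match the first picture (median change 0.0 mm), so both are shut.
- **Rack and bench:** in the last picture two lids lie on the rack. One other tub measured within 1 mm of its start. The second did too in the top view; the scene view showed 3.6 mm, about that camera's error. I checked the loose items by eye only.

**What disagreed**
- The real fingertips sat about 23 mm short of the reported TCP, so the first grasp closed above the rib. I corrected for it after measuring.
- The two cameras differed by 3 to 4 mm sideways.
- My last automatic fit of the lids on the rack locked onto the bare rack face, so that check rests on the picture.

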